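# Clear the casting-frame corner and hold it square

### The arm

A 6-joint arm with a two-finger parallel gripper is mounted at the origin on the work surface. World frame = base frame: x ahead of the robot, y to its left, z up, the work surface at z = 0. Lengths are in m, angles in rad, forces in N, time in s.
With the tool pointing down it reaches from about 0.25 to 0.775 m from the base axis. Payload 4 kg.
Tool frame: the origin (TCP) lies at the centre of the arm's flange, where the gripper is bolted on; the fingertips stand ahead of it and the grasp point (between the pads) lies 180 mm ahead of it (robot.tcp_to_tips is the z of the fingertips in the tool frame, in m); z points along the fingers, y is the direction in which the jaws open and shut (so a half turn about z gives the same grasp; the last joint's range is limited). The gripper opens to 94 mm and grips with 3 to 60 N. Pads are 16 mm wide; open, the fingers measure 119 mm over their backs; the gripper's body (75 mm by 177 mm) begins 78 mm behind the grasp point.
Start: joints at [-1.369, 0.087, 1.371, -0, 1.684, -0.103], TCP at [0.165, -0.525, 0.405] pointing down, gripper open.
Joint ranges: [-3.1, 3.1], [-0.76, 2.03], [0.27, 2.55], [-1.08, 4.22], [0.17, 2.65], [-2.57, 2.57]. Speed limits (rad/s): [2.79, 2.79, 3.14, 3.14, 3.14, 3.14].

### API

Orientations are given as [roll, pitch, yaw] about the fixed x, y, z axes, in that order (R = Rz(yaw) Ry(pitch) Rx(roll)).
In Python, from bench import robot gives the robot as it stands.
- The arm moves only by the tool move_arm, never from a script. Its argument "increments" is a list that holds one entry, the list of rows, each a list of 7 numbers: the opening, from 0 (shut) to 1 (fully open), then the shift along the tool's x, y, z as a fraction of full scale, then the turn, a rotation vector about the tool's x, y, z as a fraction of full scale. In form: [[[jaw, dx, dy, dz, rx, ry, rz], ...]]. A call has 1 to 8 rows; each row is the pose to reach, as a shift and turn from the pose commanded when the call began, along the tool's axes at that moment; what a row does not reach only later rows make up. Full scale, the value 1, is 0.1 m for a shift and pi/2 rad for a turn. A row lasts 1/12 s, in which the tool goes at most 41.7 mm and 7.16 degrees, less where a joint would pass 70% of its speed; a pose out of reach is approached as far as the arm can. A call with a number of a shift or a turn outside -1 to 1 is refused whole. A call with a gripper value outside its range is refused whole. The fingers move at their own pace and stop on an object; the grip force is fixed at half the most. Time passes only in rows, so rows that repeat a pose let the fingers close. It gives the time, the measured TCP pose, the force and the opening at its end, in the units of the state.
- robot.get_obs(): the state, without advancing time (a new reading comes with each control period).
- robot.snapshot(name): name is "scene" or "top" or "wrist"; returns (picture, depth): 384x512x3 uint8, red, green, blue; 384x512 float32, m along the optical axis (not along the pixel's ray), 0 where there is no reading.
- robot.camera_params(name): a dict with "mtx" (3x3 intrinsics, pixels), "R" (3x3) and "t" (3): a world point X has camera coordinates R X + t. Camera axes: x right, y down, z forward; pixel columns grow to the right and rows downward; lengths in m; the calibration is good to about 2 mm. The wrist camera is an equidistant fisheye: a pixel r from the principal point sees the ray r / f radians off the axis. A picture is of the moment at which its call begins: read the wrist's pose just before it. camera_params takes no time and is no camera call; for the wrist camera it gives the pose at the moment of the call.
- robot.close_job(): hands the job in, once; it reports no verdict.
The state is a dict: "time": time; "joint_positions": joint angles; "qvel": joint speeds; "joint_torque": joint torques, N m; "tool_pos": TCP position; "ee_rot": TCP orientation; "wrist_force": force on the tool from outside, world axes, zero at the start; "wrist_torque": the same for the moment, N m; "width": finger opening in m.
Only numpy, scipy, OpenCV 4.12 (cv2) and the standard library are available. Lean on these libraries where they do the work, as an engineer would, in place of code of your own. Each camera call takes 0.05 s, during which the arm holds its last target.

### The job

Clear the corner of the casting frame and true it up: first pick up the round plaster model standing in the corner, lower it gently (do not drop it) into the deep grey tub and let it go there. Then grip the metal square by its wooden handle, push it, flat on the bench, fully home into the corner so that it swings the sprung board out to a right angle and both boards are touched along both legs, and finish while still gripping it and pressing it firmly against both boards. Leave everything else on the bench where it is.

Things in the scene. Friction and masses are not known exactly. Their poses are not given: they have to be found in the camera images.
- corner: Corner of a casting frame, fixed to the bench. Origin: the bench point where the inner faces of its two plywood boards meet. x runs along the fixed board's inner face, y where the swinging board's inner face must come; the inside is the +x +y quadrant. A pivot plate and pin above the boards (61 to 87 mm up) reach 16 mm over the inside. Two wooden feet (40 mm high) stand behind the fixed board.
- fixed_board: Fixed upright plywood board of the corner, 18 mm thick, 60 mm high; inner face is the plane y = 0 of corner, from x = -22 to 200 mm. Same origin and axes as corner.
- swing_tip (a point): Free end of the swinging board: top of the inner face, 200 mm from the pivot, 61 mm above the bench.
- swing_board (a joint): Angle (rad) of the swinging board, plywood, 18 x 60 mm section, on an upright axis at the corner's origin: 0 = at right angles to the fixed board, negative = closed in over the corner; range -0.35 to 0.10, starts at -0.28 to -0.22. A spring (1.5 N m/rad, rest at -0.25, friction 0.08 N m) pulls it closed: 3 N at 150 mm from the pivot opens it to square; it springs back when let go.
- square: Grey metal square, a flat-lying L, 0.35 kg: legs 150 mm long, 28 wide, 10 thick, along its own +x and +y from the outer corner at (-62,-62,0) mm; a diagonal brace carries an upright wooden handle block, 60 mm long along its own (1,-1), 24 thick along (1,1) (pinch across this), top 60 mm above the underside. Origin: underside, below the handle's centre. Seated: axes parallel to corner's.
- square_corner (a point): Outer corner of the square, on its underside (axes as square).
- square_grip (a point): Centre of the square's wooden handle, 40 mm above the underside: where to pinch it.
- model: Round white plaster model: ball 54 mm in diameter with a flat foot (24 mm wide), 51 mm high, about 0.11 kg, standing inside the corner. Origin: centre of the foot.
- model_center (a point): Centre of the ball, 24 mm above its foot.
- tub: Deep grey plastic tub, round, 85 mm high, outer radius 76 mm at the foot and 85 mm at the rim, wall 4 mm, floor 5 mm thick, 0.5 kg, loose. Origin: centre of its underside.
- bowl: Bystander: shallow white bowl, 110 mm wide, 40 mm high. Origin: centre of its underside.
- cone: Bystander: plaster cone, 56 mm wide, 80 mm high. Origin: centre of its underside.
- jar: Bystander: amber jar, 56 mm wide, 85 mm high. Origin: centre of its underside.
- mould: Bystander: two-part plaster mould block, 90 x 70 x 57 mm. Origin: centre of its underside.
- screwdriver: Bystander: screwdriver lying on the bench.
- ring: Bystander: flat plaster ring, 80 mm wide, 14 mm high. Origin: centre of its underside.

How it is judged:
By the outcome, as a careful person would: the job done as asked, in the order asked, and still so for the second after the job is handed in, while the arm keeps its last pose, push and grip.
It also fails if it takes over 64 s, if anything falls off the work surface, if the arm or the gripper's body presses on something with over 40 N, if the wrist force passes 120 N, or if a joint passes its speed limit or range.

## Working session

There is one attempt and no reset: what is moved stays moved. The work goes in short steps, Python scripts to look and compute and a tool call to move; the robot and the scene stay as the last step left them, time stands still between calls to the robot, and variables do not carry over. Pictures are saved under pics/ and viewed, and the job is handed in when it is done.

Besides the shell and the picture viewer there is one more tool, called after "Emit:" as a command line: name --argument value ..., lists and objects as JSON in quotes. move_arm: Moves the arm, as the interface text tells. Its arguments: {"type":"object","properties":{"increments":{"type":"array","items":{"type":"array","items":{"type":"array","items":{"type":"number","minimum":-1,"maximum":1}}}}},"required":["increments"]}

```bash
ls; mkdir -p pics
cat > h.py <<'E'
import numpy as np, cv2
from bench import robot
def snap(n,f):
    p,d=robot.snapshot(n); cv2.imwrite('pics/'+f+'.png',p[:,:,::-1]); np.save('pics/'+f+'_d.npy',d)
    c=robot.camera_params(n); np.savez('pics/'+f+'_c.npz',**{k:np.array(c[k]) for k in('mtx','R','t')}); return p,d
def load(f):
    return cv2.imread('pics/'+f+'.png'),np.load('pics/'+f+'_d.npy'),np.load('pics/'+f+'_c.npz')
def ray(c,u,v,fish=False):
    K=c['mtx']; x=(u-K[0,2])/K[0,0]; y=(v-K[1,2])/K[1,1]
    if fish:
        r=np.hypot(x,y); s=np.sin(r)/r if r>1e-9 else 1; d=np.array([x*s,y*s,np.cos(r)])
    else: d=np.array([x,y,1.])
    return -c['R'].T@c['t'], c['R'].T@d
def onz(c,u,v,z,fish=False):
    o,d=ray(c,u,v,fish); return o+d*(z-o[2])/d[2]
def dep(c,u,v,dd,fish=False):
    o,d=ray(c,u,v,fish); 
    if fish: d=d/(c['R']@d)[2]
    return o+d*dd
def crop(f,x0,y0,x1,y1,s,out):
    im=cv2.imread('pics/'+f+'.png')[y0:y1,x0:x1]; cv2.imwrite('pics/'+out+'.png',cv2.resize(im,None,fx=s,fy=s,interpolation=cv2.INTER_CUBIC))
E
python3 - <<'E'
from h import *
for n in('scene','top','wrist'): snap(n,n+'0')
o=robot.get_obs(); print(o)
print(robot.tcp_to_tips)
for n in('scene','top','wrist'): print(robot.camera_params(n))
E
```

```text
pics
{'time': 0.15, 'joint_positions': array([-1.36909441e+00,  8.78014282e-02,  1.37184758e+00, -2.96665802e-05,
        1.68358700e+00, -1.03103422e-01]), 'qvel': array([ 0.00284066, -0.00230593, -0.00506934, -0.00246105, -0.0001063 ,
       -0.00223934]), 'joint_torque': array([ 1.03828599e-03, -3.40643120e+01, -3.02793610e+01,  7.18002766e-02,
        3.05062160e-02, -1.17083018e-04]), 'tool_pos': array([ 0.16503431, -0.52458116,  0.40379412]), 'ee_rot': array([-3.13995499e+00, -1.39808560e-04,  3.04801912e-01]), 'wrist_force': array([-0.21915199,  1.20254644,  0.45195362]), 'wrist_torque': array([-0.01385867, -0.02565944, -0.02633853]), 'width': 0.09384749323411909}
0.1992
{'mtx': array([[415.14981155,   0.        , 256.24437863],
       [  0.        , 415.14981155, 190.89753261],
       [  0.        ,   0.        ,   1.        ]]), 'R': array([[-0.04753187,  0.99870649,  0.01805754],
       [ 0.64919929,  0.04462662, -0.75930807],
       [-0.75913175, -0.02436839, -0.65048073]]), 't': array([ 0.03060277, -0.34243384,  1.529891  ])}
{'mtx': array([[407.68367813,   0.        , 256.91756272],
       [  0.        , 407.68367813, 193.10705787],
       [  0.        ,   0.        ,   1.        ]]), 'R': array([[-0.00267361, -0.99992701,  0.01178225],
       [-0.99250072,  0.00121347, -0.12223279],
       [ 0.12220957, -0.0120207 , -0.99243152]]), 't': array([-0.01694608,  0.59920382,  1.08072026])}
{'mtx': array([[297.31863964,   0.        , 251.86790602],
       [  0.        , 297.31863964, 189.58636551],
       [  0.        ,   0.        ,   1.        ]]), 'R': array([[ 0.30165632, -0.95341569, -0.00141338],
       [-0.91989023, -0.29143804,  0.262423  ],
       [-0.25061012, -0.0778614 , -0.9649519 ]]), 't': array([-0.54915094, -0.02798464,  0.38974655])}
```

View pics/scene0.png

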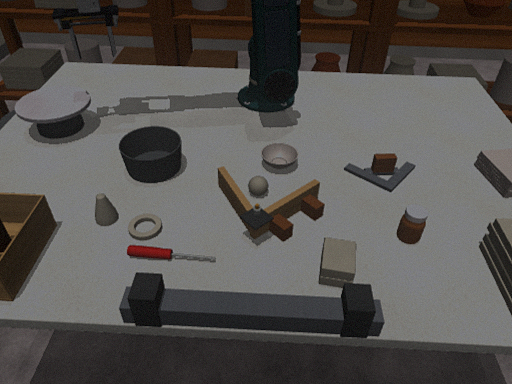

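View pics/top0.png

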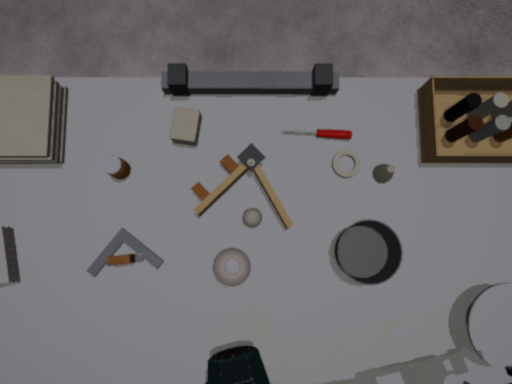

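View pics/wrist0.png

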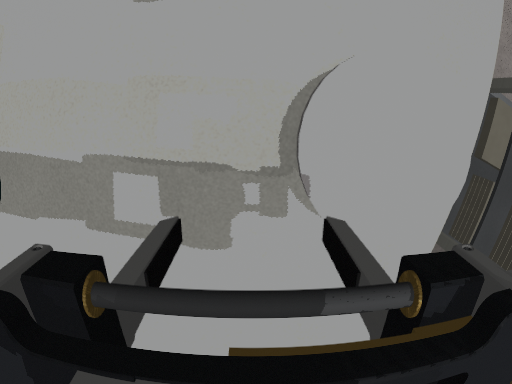

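Run:
```python
from h import *
crop('top0',180,130,310,230,6,'a1'); crop('top0',80,215,180,290,7,'a2'); crop('scene0',205,150,335,250,6,'a3'); crop('scene0',335,140,425,200,8,'a4')
crop('top0',320,205,420,295,6,'a5'); crop('scene0',110,120,190,190,7,'a6')
```

```text
(no output)
```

View pics/a1.png

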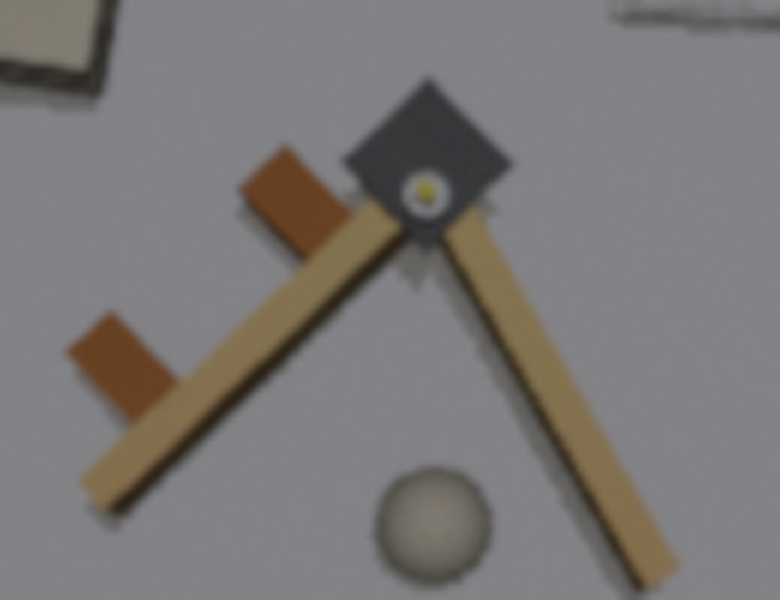

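View pics/a2.png

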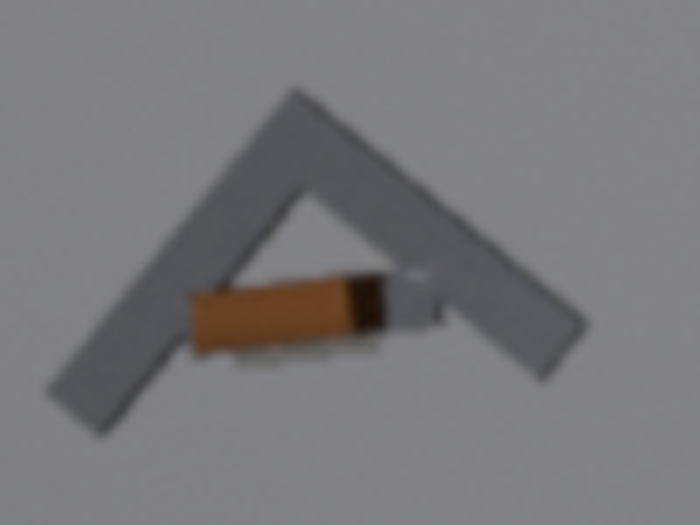

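View pics/a3.png

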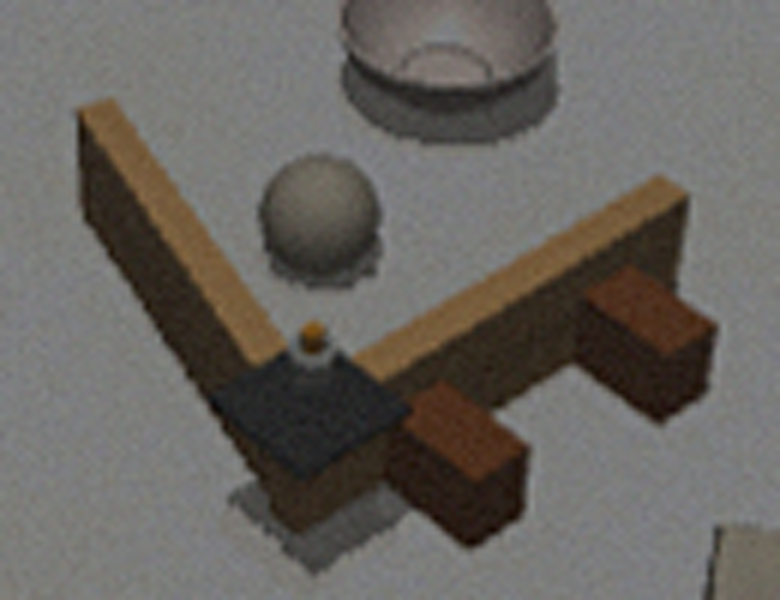

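View pics/a4.png

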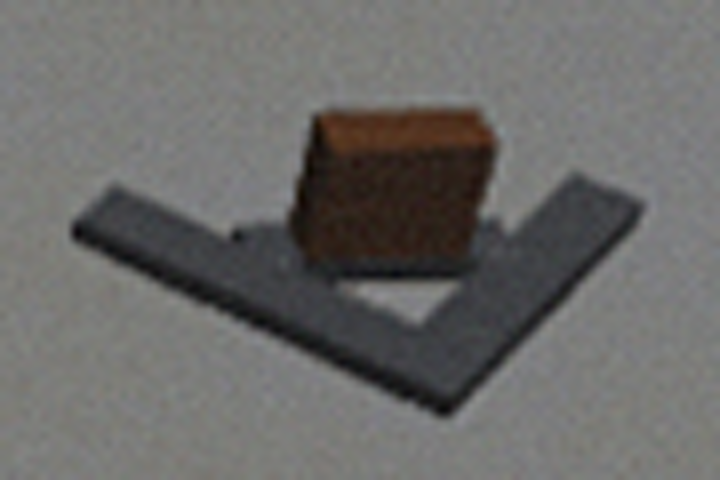

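View pics/a5.png

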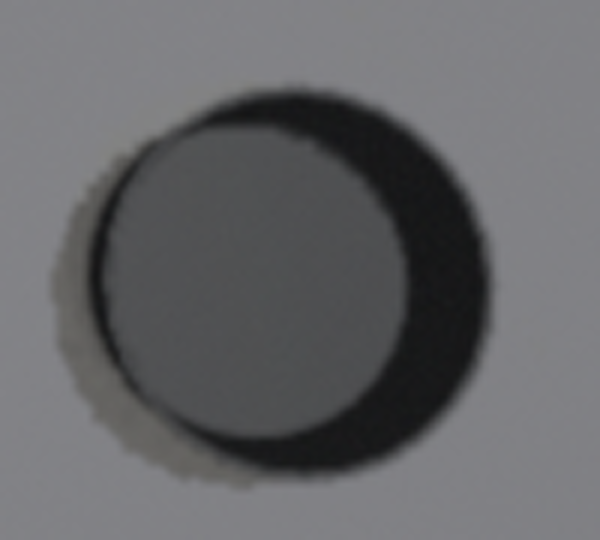

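View pics/a6.png

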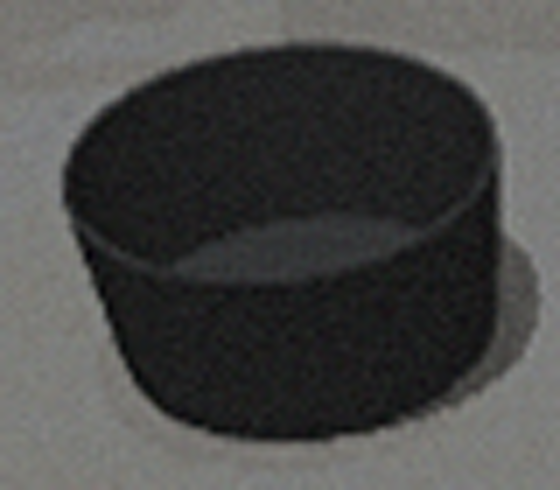

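```bash
cat >> h.py <<'E'
def tri(cs):
    A=np.zeros((3,3));b=np.zeros(3)
    for o,d in cs:
        d=d/np.linalg.norm(d);P=np.eye(3)-np.outer(d,d);A+=P;b+=P@o
    X=np.linalg.solve(A,b); return X,[np.linalg.norm((np.eye(3)-np.outer(d/np.linalg.norm(d),d/np.linalg.norm(d)))@(X-o)) for o,d in cs]
def cp(x0,y0,s,p): return (x0+(p[0]+.5)/s-.5, y0+(p[1]+.5)/s-.5)
E
python3 - <<'E'
from h import *
np.set_printoptions(precision=4,suppress=True)
_,dt,ct=load('top0');_,ds,cs=load('scene0')
T1=lambda *p:cp(180,130,6,p);T2=lambda *p:cp(80,215,7,p);S3=lambda *p:cp(205,150,6,p);S4=lambda *p:cp(335,140,8,p)
T5=lambda *p:cp(320,205,6,p);S6=lambda *p:cp(110,120,7,p)
pairs=dict(model=(T1(433,527),S3(320,215)),pin=(T1(425,192),S3(313,335)),
 sqc=(T2(297,88),S4(447,405)),sqL=(T2(47,390),S4(643,205)),sqR=(T2(590,322),S4(75,228)),
 hTLfar=(T2(190,297),S4(495,145)),hfarR=(T2(347,280),S4(318,148)),hnR=(T2(350,332),S4(318,113)),hnL=(T2(193,352),S4(480,110)),
 fixend_in=(T1(107,512),S3(655,175)),fixend_out=(T1(80,482),S3(688,198)),sw_in=(T1(640,590),S3(118,97)),sw_out=(T1(680,567),S3(78,107)),
 rim=(T5(290,280),S6(282,165)))
for k,(a,b) in pairs.items():
    X,e=tri([ray(ct,*a),ray(cs,*b)]); 
    d=dt[int(round(a[1])),int(round(a[0]))]; print(k,X,np.round(e,4), 'depth',dep(ct,*a,d))
for n,z,pts in (('fix',.06,[(405,240),(256,376),(107,512)]),('swing',.06,[(445,238),(541,414),(637,590)]),('sq',.01,[(297,88),(47,390),(590,322),(100,437),(543,382)])):
    f=T2 if n=='sq' else T1
    print(n,[onz(ct,*f(*p),z)[:2] for p in pts])
E
```

```text
model [ 0.5333 -0.0025  0.0242] [0.0013 0.0013] depth [ 0.5316 -0.0039  0.0525]
pin [0.6775 0.0004 0.0841] [0.0009 0.0009] depth [ 0.677  -0.0006  0.0864]
sqc [0.5083 0.3579 0.007 ] [0.0015 0.0015] depth [ 0.5085  0.3595 -0.0032]
sqL [0.3909 0.4511 0.0085] [0.0023 0.0023] depth [0.3907 0.448  0.0103]
sqR [0.4162 0.241  0.006 ] [0.0027 0.0027] depth [ 0.4157  0.2401 -0.0026]
hTLfar [0.4281 0.3784 0.0589] [0.0015 0.0015] depth [0.4281 0.3757 0.0622]
hfarR [0.4341 0.318  0.0591] [0.0004 0.0004] depth [0.434  0.3194 0.0555]
hnR [0.4151 0.3184 0.0601] [0.0021 0.0021] depth [0.4145 0.3186 0.0523]
hnL [0.4079 0.3768 0.0593] [0.002 0.002] depth [0.4075 0.3755 0.057 ]
fixend_in [0.5381 0.1422 0.059 ] [0.0014 0.0014] depth [0.5386 0.1418 0.0523]
fixend_out [0.5517 0.1552 0.0579] [0.0019 0.0019] depth [0.5513 0.1528 0.0609]
sw_in [ 0.5028 -0.0944  0.062 ] [0.0009 0.0009] depth [ 0.5039 -0.0976  0.0354]
sw_out [ 0.5129 -0.1116  0.0632] [0.0015 0.0015] depth [ 0.5158 -0.1193  0.0014]
rim [ 0.4415 -0.3053  0.0824] [0.0005 0.0005] depth [ 0.4398 -0.3267  0.005 ]
fix [array([0.6604, 0.0086]), array([0.5987, 0.0751]), array([0.538 , 0.1407])]
swing [array([ 0.6613, -0.0094]), array([ 0.5815, -0.0522]), array([ 0.503 , -0.0942])]
sq [array([0.508 , 0.3553]), array([0.3907, 0.4481]), array([0.4162, 0.2375]), array([0.3726, 0.4267]), array([0.3931, 0.2552])]
```

```bash
cat >> h.py <<'E'
from scipy.spatial.transform import Rotation as Ro
def to(p,yaw_deg,cmd=None):
    "prints total shift/turn (fractions) from measured pose to p (TCP), tool down at yaw"
    o=robot.get_obs(); R0=Ro.from_euler('xyz',o['ee_rot']); P0=o['tool_pos']
    Rt=Ro.from_euler('xyz',[np.pi,0,np.deg2rad(yaw_deg)])
    print('t',o['time'],'pos',np.round(P0,4),'rpy',np.round(np.rad2deg(o['ee_rot']),2),'F',np.round(o['wrist_force'],1),'w',round(o['width'],4))
    print('shift',np.round(R0.inv().apply(np.array(p)-P0)/.1,3),'turn',np.round((R0.inv()*Rt).as_rotvec()/(np.pi/2),3))
E
python3 -c "
from h import *
to([.533,-.0025,.36],90)"
```

```text
t 0.15 pos [ 0.165  -0.5246  0.4038] rpy [-1.7991e+02 -1.0000e-02  1.7460e+01] F [-0.2  1.2  0.5] w 0.0938
shift [ 5.077 -3.875  0.445] turn [-0.001 -0.001 -0.806]
```

Emit:
move_arm --increments '[[[1,1,-0.76,0.08,0,0,0],[1,1,-0.76,0.08,0,0,0],[1,1,-0.76,0.08,0,0,0],[1,1,-0.76,0.08,0,0,0]]]'

```text
time: 0.48
tool_pos: [0.2403, -0.4177, 0.3961]
ee_rot: [-3.138, -0.003, 0.311]
wrist_force: [0.3, 0.2, 0.0]
width: 0.0941
```

Emit:
move_arm --increments '[[[1,1,-0.76,0.08,0,0,0],[1,1,-0.76,0.08,0,0,0],[1,1,-0.76,0.08,0,0,0],[1,1,-0.76,0.08,0,0,0]]]'

```text
time: 0.82
tool_pos: [0.3127, -0.3153, 0.3883]
ee_rot: [-3.139, -0.003, 0.312]
wrist_force: [0.1, -0.4, 0.1]
width: 0.0944
```

Emit:
move_arm --increments '[[[1,1,-0.76,0.08,0,0,0],[1,1,-0.76,0.08,0,0,0],[1,1,-0.76,0.08,0,0,0],[1,1,-0.76,0.08,0,0,0]]]'

```text
time: 1.15
tool_pos: [0.3852, -0.2131, 0.3801]
ee_rot: [-3.139, -0.002, 0.313]
wrist_force: [0.0, -0.7, 0.8]
width: 0.0939
```

```bash
python3 -c "
from h import *
to([.533,-.0025,.36],90)"
```

```text
t 1.15 pos [ 0.3852 -0.2131  0.3801] rpy [-1.7985e+02 -1.2000e-01  1.7940e+01] F [ 0.  -0.7  0.8] w 0.0939
shift [ 2.054 -1.547  0.21 ] turn [-0.001 -0.002 -0.801]
```

Emit:
move_arm --increments '[[[1,1,-0.76,0.1,0,0,0],[1,1,-0.76,0.1,0,0,0],[1,1,-0.76,0.1,0,0,0]]]'

```text
time: 1.4
tool_pos: [0.4553, -0.1155, 0.3707]
ee_rot: [3.14, -0.0, 0.302]
wrist_force: [0.7, -0.8, -0.5]
width: 0.0939
```

Emit:
move_arm --increments '[[[1,0.9,-0.7,0.1,0,0,-0.8],[1,0.9,-0.7,0.1,0,0,-0.8],[1,0.9,-0.7,0.1,0,0,-0.8],[1,0.9,-0.7,0.1,0,0,-0.8],[1,0.9,-0.7,0.1,0,0,-0.8],[1,0.9,-0.7,0.1,0,0,-0.8],[1,0.9,-0.7,0.1,0,0,-0.8],[1,0.9,-0.7,0.1,0,0,-0.8]]]'

```text
time: 2.07
tool_pos: [0.52, -0.0229, 0.3604]
ee_rot: [-3.141, 0.001, 1.311]
wrist_force: [-0.1, -0.2, 0.1]
width: 0.094
```

```bash
python3 -c "
from h import *
to([.533,-.0025,.36],90)"
```

```text
t 2.0667 pos [ 0.52   -0.0229  0.3604] rpy [-1.7998e+02  6.0000e-02  7.5100e+01] F [-0.1 -0.2  0.1] w 0.094
shift [0.231 0.073 0.003] turn [-0.     0.001 -0.166]
```

Emit:
move_arm --increments '[[[1,0.23,0.07,0,0,0,-0.166],[1,0.23,0.07,0,0,0,-0.166],[1,0.23,0.07,0,0,0,-0.166],[1,0.23,0.07,0,0,0,-0.166],[1,0.23,0.07,0,0,0,-0.166]]]'

```text
time: 2.48
tool_pos: [0.5325, -0.0023, 0.3605]
ee_rot: [-3.141, 0.001, 1.562]
wrist_force: [-0.4, -0.1, -0.5]
width: 0.0939
```

```bash
python3 -c "
from h import *
snap('wrist','w1')
to([.533,-.0025,.36],90)
crop('w1',100,40,400,260,2.6,'w1c')"
```

```text
t 2.5333 pos [ 0.5324 -0.0022  0.3606] rpy [-1.7998e+02  3.0000e-02  8.9530e+01] F [-0.7  0.4  0.5] w 0.0939
shift [-0.003  0.006  0.006] turn [-0.     0.    -0.005]
```

View pics/w1.png

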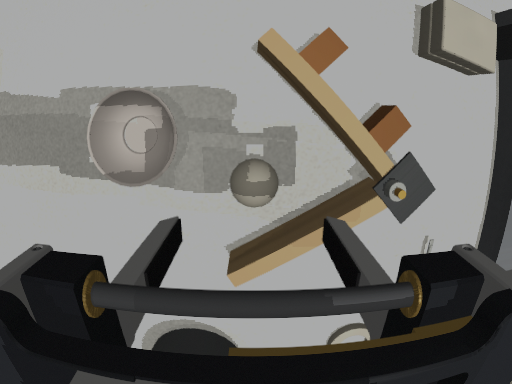

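View pics/w1c.png

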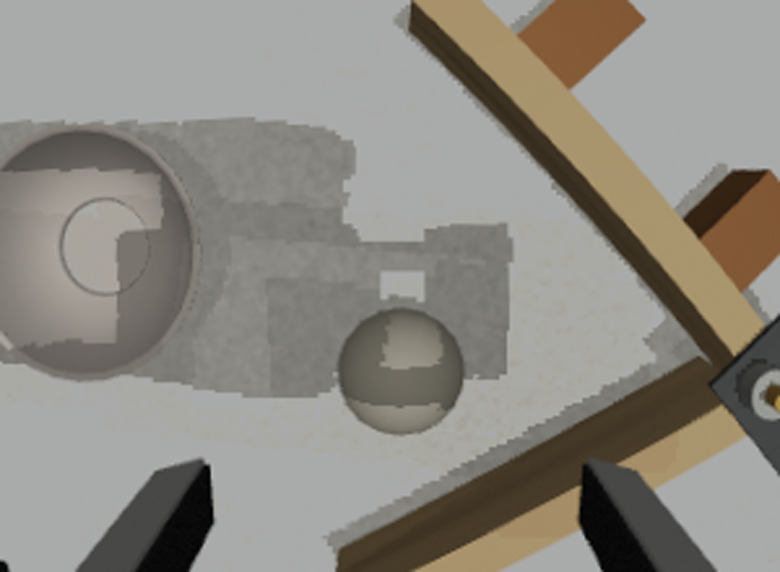

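```bash
python3 -c "
from h import *
crop('w1',240,20,430,150,4,'w1d');crop('w1',210,140,440,290,3.4,'w1e')"
```

```text
(no output)
```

View pics/w1d.png

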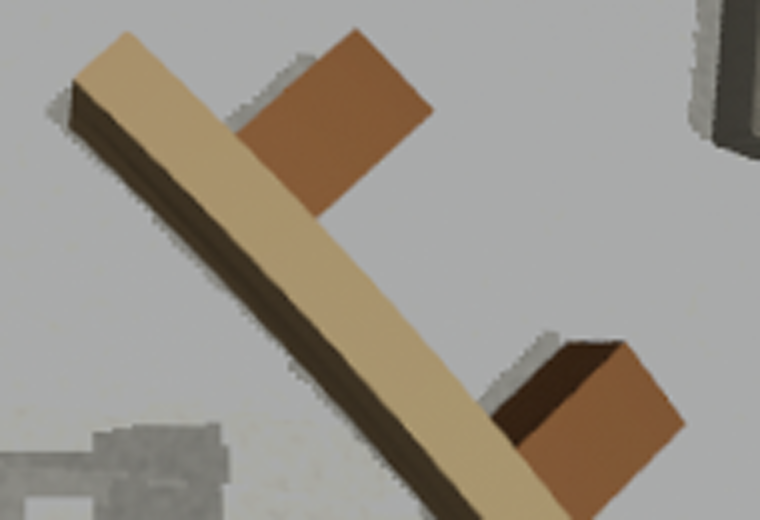

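View pics/w1e.png

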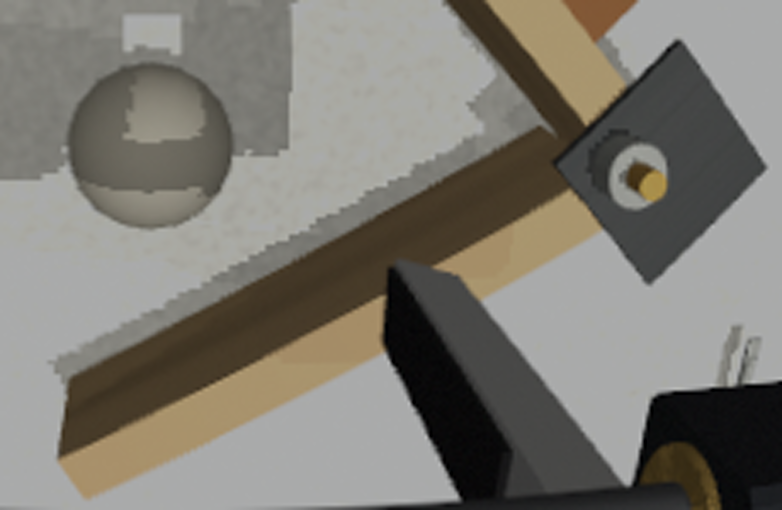

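Run:
```python
from h import *
np.set_printoptions(precision=4,suppress=True)
_,d,c=load('w1');_,dt,ct=load('top0');_,ds,cs=load('scene0')
D=lambda *p:cp(240,20,4,p);E=lambda *p:cp(210,140,3.4,p)
P=lambda q,z:onz(c,*q,z,True)[:2]
def ang(a,b): return np.degrees(np.arctan2(*(b-a)[::-1]))
f0,f1,f2=P(D(68,127),0),P(D(240,304),0),P(D(418,505),0); print('fix bottom',f0,f1,f2,'ang',ang(f2,f0),ang(f1,f0))
t0,t1=P(D(73,82),.06),P(D(482,518),.06); print('fix top',t0,t1,ang(t1,t0))
s0,s1,s2=P(E(70,378),0),P(E(300,256),0),P(E(545,127),0); print('sw bottom',s0,s1,s2,ang(s2,s0))
q0,q1=P(E(60,458),.06),P(E(565,190),.06); print('sw top',q0,q1,ang(q1,q0))
def X(a,b,e,f):
    s=np.linalg.solve(np.c_[b-a,e-f],e-a); return a+s[0]*(b-a)
print('bottom X',X(f0,f2,s0,s2),'top X',X(t0,t1,q0,q1), 'pin', P(E(655,185),.087))
print(np.linalg.norm(f0-X(f0,f2,s0,s2)))
b=E(150,146); print('ball',P(b,.024)); 
T=cp(180,130,6,(433,527)); S=cp(205,150,6,(320,215))
print(tri([ray(c,*b,True),ray(ct,*T),ray(cs,*S)]))
print(tri([ray(c,*D(73,82),True),ray(ct,*cp(180,130,6,(107,512))),ray(cs,*cp(205,150,6,(655,175)))]))
print(tri([ray(c,*E(655,185),True),ray(ct,*cp(180,130,6,(425,192))),ray(cs,*cp(205,150,6,(313,335)))]))
```

```text
fix bottom [0.5385 0.1427] [0.587  0.0919] [0.6415 0.0347] ang 133.64548541224917 133.61794805890892
fix top [0.5388 0.1417] [0.6394 0.0389] 134.38614761414541
sw bottom [ 0.504  -0.0989] [ 0.5882 -0.0507] [ 0.678 -0.003] -151.12812803025176
sw top [ 0.5049 -0.0975] [ 0.6612 -0.0091] -150.49710383131207
bottom X [ 0.6776 -0.0032] top X [0.6774 0.0001] pin [0.6778 0.0001]
0.20155617844700432
ball [ 0.5343 -0.0037]
(array([ 0.5338, -0.0029,  0.0248]), [np.float64(0.0008015216266121531), np.float64(0.0011419181562349811), np.float64(0.0016510349209690792)])
(array([0.5385, 0.1421, 0.0592]), [np.float64(0.00042739668166821566), np.float64(0.0013132508543299403), np.float64(0.0014818753559967188)])
(array([0.6781, 0.0001, 0.0851]), [np.float64(0.000831235922326148), np.float64(0.0010400750165533365), np.float64(0.0011963119915206015)])
```

Emit:
move_arm --increments '[[[1,0,0.02,0.35,0,0,0],[1,0,0.02,0.7,0,0,0],[1,0,0.02,1,0,0,0],[1,0,0.02,1,0,0,0]]]'

```text
time: 2.87
tool_pos: [0.5318, -0.0016, 0.2537]
ee_rot: [-3.128, -0.001, 1.564]
wrist_force: [-0.2, 0.2, -1.2]
width: 0.0939
```

Emit:
move_arm --increments '[[[1,0,0,0.2,0,0,0],[1,0,0,0.4,0,0,0],[1,0,0,0.53,0,0,0],[1,0,0,0.53,0,0,0],[1,0,0,0.53,0,0,0]]]'

```text
time: 3.28
tool_pos: [0.5348, -0.0016, 0.2088]
ee_rot: [3.141, 0.0, 1.565]
wrist_force: [0.5, 0.3, 1.1]
width: 0.0939
```

```bash
python3 -c "
from h import *
to([.534,-.003,.207],90)
snap('wrist','w2')"
```

```text
t 3.2833 pos [ 0.5348 -0.0016  0.2088] rpy [1.7997e+02 1.0000e-02 8.9640e+01] F [0.5 0.3 1.1] w 0.0939
shift [-0.014 -0.008  0.018] turn [ 0.     0.    -0.004]
```

View pics/w2.png

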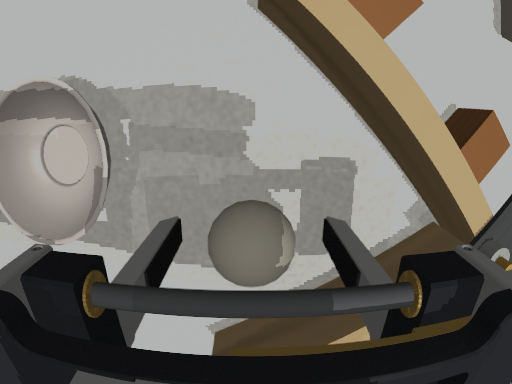

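The ball is centred at (252,243), midway between the two finger pads. I'll close on it.

Emit:
move_arm --increments '[[[1,-0.01,-0.005,0.02,0,0,0],[0,-0.01,-0.005,0.02,0,0,0],[0,-0.01,-0.005,0.02,0,0,0],[0,-0.01,-0.005,0.02,0,0,0],[0,-0.01,-0.005,0.02,0,0,0],[0,-0.01,-0.005,0.02,0,0,0],[0,-0.01,-0.005,0.02,0,0,0],[0,-0.01,-0.005,0.02,0,0,0]]]'

```text
time: 4.0
tool_pos: [0.534, -0.0023, 0.2058]
ee_rot: [3.141, 0.0, 1.566]
wrist_force: [0.6, -0.2, 0.8]
width: 0.0525
```

Emit:
move_arm --increments '[[[0,0,0,-0.1,0,0,0],[0,0,0,-0.4,0,0,0],[0,0,0,-0.7,0,0,0],[0,0,0,-1,0,0,0]]]'

```text
time: 4.33
tool_pos: [0.5335, -0.0023, 0.3067]
ee_rot: [-3.14, -0.0, 1.566]
wrist_force: [0.5, 0.2, -1.5]
width: 0.0522
```

Emit:
move_arm --increments '[[[0,0,0,-0.3,0,0,0],[0,0,0,-0.6,0,0,0],[0,0,0,-0.6,0,0,0]]]'

```text
time: 4.58
tool_pos: [0.5348, -0.0023, 0.374]
ee_rot: [3.128, 0.001, 1.566]
wrist_force: [1.4, -0.2, -0.8]
width: 0.0524
```

Run:
```python
from h import *
snap('wrist','w3')
_,dt,ct=load('top0');_,ds,cs=load('scene0')
# tub rim in top: circle bounds in crop x 90..490,y 88..475 ; 
for p in [(90,270),(490,280),(295,88),(305,475)]: print(onz(ct,*cp(320,205,6,p),.085)[:2])
for p in [(65,185),(497,150),(300,44),(260,282)]: print('s',onz(cs,*cp(110,120,7,p),.085)[:2])
to([.44,-.30,.36],90)
```

```text
[ 0.4459555  -0.21784642]
[ 0.44119011 -0.39064669]
[ 0.52413109 -0.30927328]
[ 0.35902796 -0.307559  ]
s [ 0.46492612 -0.38483563]
s [ 0.42838495 -0.2225632 ]
s [ 0.35634333 -0.3186584 ]
s [ 0.52209227 -0.29407379]
t 4.6333 pos [ 0.5345 -0.0023  0.3706] rpy [1.7948e+02 6.0000e-02 8.9700e+01] F [-0.3 -0.8 -0.4] w 0.0524
shift [-2.981 -0.93   0.101] turn [ 0.006  0.001 -0.003]
```

View pics/w3.png

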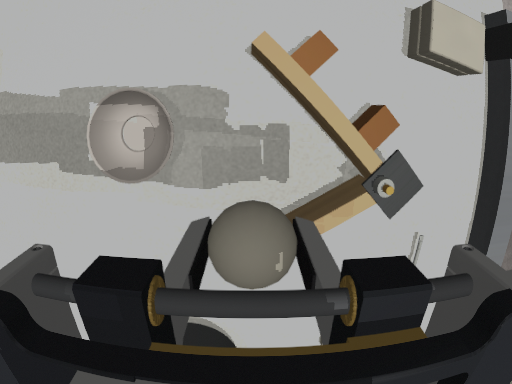

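Emit:
move_arm --increments '[[[0,-0.3,-0.09,0,0,0,0],[0,-0.65,-0.2,0,0,0,0],[0,-1,-0.31,0,0,0,0]]]'

```text
time: 4.88
tool_pos: [0.5016, -0.1024, 0.3637]
ee_rot: [-3.138, -0.001, 1.568]
wrist_force: [1.0, -0.0, -1.5]
width: 0.0526
```

Emit:
move_arm --increments '[[[0,-0.35,-0.1,0,0,0,0],[0,-0.7,-0.2,0,0,0,0],[0,-1,-0.31,0,0,0,0]]]'

```text
time: 5.13
tool_pos: [0.4698, -0.2037, 0.3635]
ee_rot: [-3.138, -0.001, 1.565]
wrist_force: [-0.3, -0.3, -1.7]
width: 0.0525
```

Emit:
move_arm --increments '[[[0,-0.35,-0.1,0,0,0,0],[0,-0.7,-0.2,0,0,0,0],[0,-1,-0.31,0,0,0,0],[0,-1,-0.31,0,0,0,0],[0,-1,-0.31,0,0,0,0]]]'

```text
time: 5.55
tool_pos: [0.4384, -0.303, 0.3635]
ee_rot: [-3.139, -0.003, 1.562]
wrist_force: [0.2, 0.2, -1.1]
width: 0.0526
```

Run:
```python
from h import *
snap('wrist','w4');snap('top','t4')
to([.441,-.304,.2125],90)
```

```text
t 5.65 pos [ 0.4393 -0.3012  0.3643] rpy [-1.799e+02 -1.400e-01  8.971e+01] F [-0.1  0.4 -0.9] w 0.0523
shift [-0.031  0.02   1.518] turn [-0.001 -0.002 -0.003]
```

View pics/w4.png

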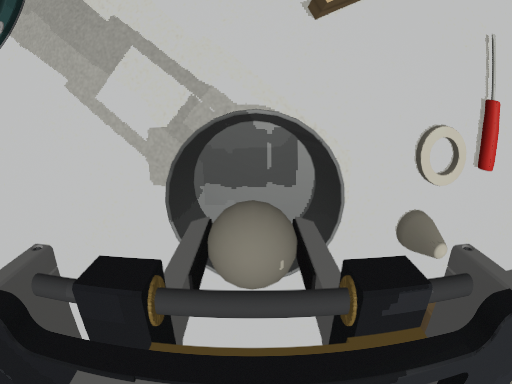

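Run:
```python
from h import *
_,d,c=load('w4')
P=np.array([onz(c,u,v,.085,True)[:2] for u,v in [(166,193),(344,193),(254,109),(200,129),(310,129)]]);print(P)
A=np.c_[2*P,np.ones(len(P))];s=np.linalg.lstsq(A,(P**2).sum(1),rcond=None)[0];print(s[:2],np.sqrt(s[2]+s[0]**2+s[1]**2))
```

```text
[[ 0.35857335 -0.29769851]
 [ 0.52395181 -0.2983689 ]
 [ 0.44046995 -0.22324116]
 [ 0.3933201  -0.23984792]
 [ 0.48932075 -0.24016877]]
[ 0.4411897  -0.30714047] 0.08306903859381602
```

Emit:
move_arm --increments '[[[0,-0.05,0.02,0.2,0,0,0],[0,-0.05,0.02,0.5,0,0,0],[0,-0.05,0.02,0.8,0,0,0],[0,-0.05,0.02,1,0,0,0],[0,-0.05,0.02,1,0,0,0]]]'

```text
time: 6.07
tool_pos: [0.4404, -0.3039, 0.2598]
ee_rot: [-3.133, -0.008, 1.568]
wrist_force: [-1.7, 1.0, -1.8]
width: 0.0523
```

Emit:
move_arm --increments '[[[0,0,0,0.15,0,0,0],[0,0,0,0.3,0,0,0],[0,0,0,0.4,0,0,0],[0,0,0,0.43,0,0,0],[0,0,0,0.43,0,0,0],[0,0,0,0.43,0,0,0]]]'

```text
time: 6.57
tool_pos: [0.4418, -0.3068, 0.2237]
ee_rot: [3.141, 0.001, 1.566]
wrist_force: [0.2, 0.0, -0.8]
width: 0.0524
```

Run:
```python
from h import *
to([.441,-.306,.2108],90)
```

```text
t 6.5667 pos [ 0.4418 -0.3068  0.2237] rpy [1.7994e+02 5.0000e-02 8.9730e+01] F [ 0.2  0.  -0.8] w 0.0524
shift [ 0.008 -0.008  0.129] turn [ 0.001  0.001 -0.003]
```

Emit:
move_arm --increments '[[[0,0,0,0.05,0,0,0],[0,0,0,0.09,0,0,0],[0,0,0,0.11,0,0,0],[0,0,0,0.12,0,0,0],[0,0,0,0.125,0,0,0],[0,0,0,0.125,0,0,0]]]'

```text
time: 7.07
tool_pos: [0.4413, -0.3069, 0.2108]
ee_rot: [-3.142, 0.0, 1.565]
wrist_force: [-1.8, 1.4, 2.6]
width: 0.0521
```

Emit:
move_arm --increments '[[[0,0,0,0.01,0,0,0],[0,0,0,0.01,0,0,0]]]'

```text
time: 7.23
tool_pos: [0.4413, -0.3069, 0.2107]
ee_rot: [-3.142, 0.0, 1.566]
wrist_force: [-2.6, 2.4, 7.3]
width: 0.0525
```

Emit:
move_arm --increments '[[[0.65,0,0,0,0,0,0],[0.7,0,0,0,0,0,0],[0.8,0,0,0,0,0,0],[0.8,0,0,0,0,0,0],[0.8,0,0,0,0,0,0]]]'

```text
time: 7.65
tool_pos: [0.4414, -0.3069, 0.209]
ee_rot: [-3.142, 0.0, 1.566]
wrist_force: [0.0, -0.0, 0.7]
width: 0.0752
```

Emit:
move_arm --increments '[[[0.8,0,0,-0.1,0,0,0],[0.8,0,0,-0.3,0,0,0],[0.8,0,0,-0.6,0,0,0],[0.8,0,0,-1,0,0,0]]]'

```text
time: 7.98
tool_pos: [0.4406, -0.3062, 0.3078]
ee_rot: [-3.137, -0.004, 1.565]
wrist_force: [0.1, 0.5, -0.3]
width: 0.0748
```

Emit:
move_arm --increments '[[[1,0,0,-0.35,0,0,0],[1,0,0,-0.6,0,0,0],[1,0,0,-0.6,0,0,0]]]'

```text
time: 8.23
tool_pos: [0.442, -0.3074, 0.3778]
ee_rot: [3.131, 0.009, 1.566]
wrist_force: [0.3, -0.4, 1.2]
width: 0.0917
```

Run:
```python
from h import *
snap('wrist','w5'); snap('top','t5')
to([.421,.347,.36],96.7)
```

```text
t 8.3333 pos [ 0.4414 -0.3069  0.3712] rpy [1.7983e+02 1.5000e-01 8.9700e+01] F [ 0.4 -0.2 -0.8] w 0.0935
shift [ 6.538 -0.239  0.095] turn [ 0.002  0.002 -0.078]
```

View pics/w5.png

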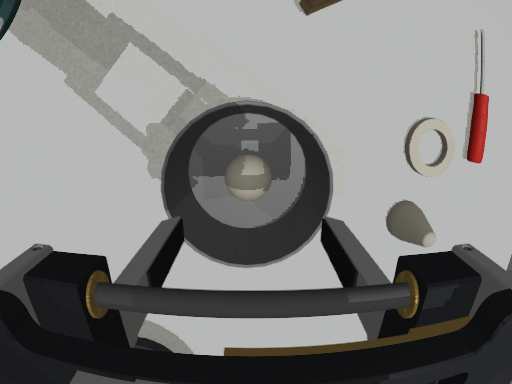

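View pics/t5.png

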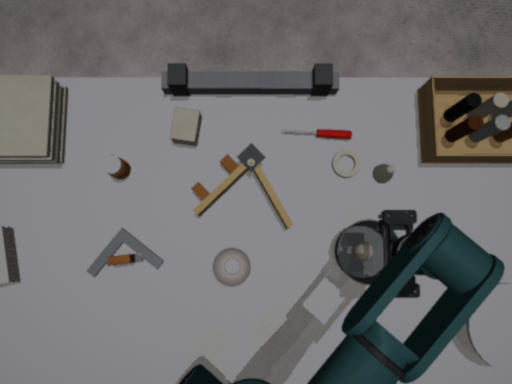

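Emit:
move_arm --increments '[[[1,0.35,0,0,0,0,0],[1,0.7,0,0,0,0,0],[1,1,-0.04,0,0,0,0]]]'

```text
time: 8.58
tool_pos: [0.4375, -0.2054, 0.3666]
ee_rot: [-3.138, -0.003, 1.565]
wrist_force: [0.6, 0.7, -1.0]
width: 0.0938
```

Emit:
move_arm --increments '[[[1,0.35,0,0,0,0,0],[1,0.7,0,0,0,0,0],[1,1,-0.04,0,0,0,0]]]'

```text
time: 8.83
tool_pos: [0.4338, -0.1048, 0.3669]
ee_rot: [-3.138, -0.002, 1.566]
wrist_force: [1.1, 0.3, 1.2]
width: 0.0941
```

Emit:
move_arm --increments '[[[1,0.35,0,0,0,0,0],[1,0.7,0,0,0,0,0],[1,1,-0.04,0,0,0,0]]]'

```text
time: 9.08
tool_pos: [0.4303, -0.0048, 0.3669]
ee_rot: [-3.138, -0.001, 1.566]
wrist_force: [1.1, -0.6, 0.4]
width: 0.094
```

Emit:
move_arm --increments '[[[1,0.35,0,0,0,0,0],[1,0.7,0,0,0,0,0],[1,1,-0.04,0,0,0,0]]]'

```text
time: 9.33
tool_pos: [0.4268, 0.0952, 0.367]
ee_rot: [-3.138, 0.0, 1.566]
wrist_force: [0.6, 0.3, -0.4]
width: 0.0941
```

Emit:
move_arm --increments '[[[1,0.35,0,0,0,0,0],[1,0.7,0,0,0,0,0],[1,1,-0.04,0,0,0,0]]]'

```text
time: 9.58
tool_pos: [0.4234, 0.1952, 0.3669]
ee_rot: [-3.138, 0.001, 1.566]
wrist_force: [0.1, -0.1, 0.5]
width: 0.0942
```

Emit:
move_arm --increments '[[[1,0.35,0,0,0,0,0],[1,0.7,0,0,0,0,-0.05],[1,1,-0.04,0,0,0,-0.078],[1,1,-0.04,0,0,0,-0.078]]]'

```text
time: 9.92
tool_pos: [0.4192, 0.2972, 0.3663]
ee_rot: [-3.136, -0.001, 1.695]
wrist_force: [0.1, -0.5, -0.3]
width: 0.094
```

Run:
```python
from h import *
snap('wrist','w6')
to([.421,.347,.36],96.7)
```

```text
t 9.9667 pos [0.4196 0.2952 0.3665] rpy [-1.7972e+02  1.1000e-01  9.6960e+01] F [ 0.5 -0.2  0.6] w 0.0942
shift [0.513 0.077 0.064] turn [-0.003  0.001  0.003]
```

View pics/w6.png

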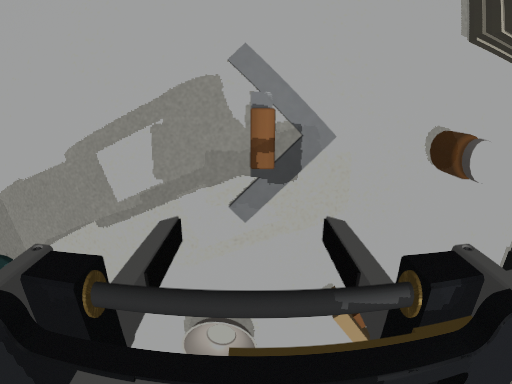

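Run:
```python
from h import *
crop('w6',215,30,345,230,3,'w6c')
```

```text
(no output)
```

View pics/w6c.png

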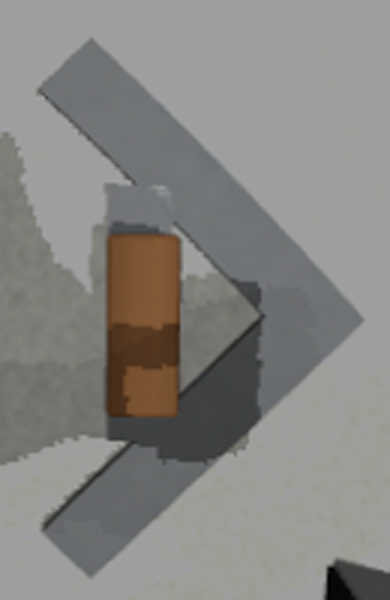

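Run:
```python
from h import *
np.set_printoptions(precision=4,suppress=True)
_,d,c=load('w6')
Q=lambda p,z:onz(c,*cp(215,30,3,p),z,True)[:2]
H=[Q(p,.06) for p in [(108,236),(180,237),(178,416),(107,414)]];print(H,np.mean(H,0))
C,L,R=Q((364,320),.01),Q((91,38),.01),Q((91,577),.01);print(C,L,R)
f=lambda v:np.degrees(np.arctan2(v[1],v[0]))
print(f(L-C),f(R-C),f(H[3]-H[0]),f(H[2]-H[1]),np.linalg.norm(L-C),np.linalg.norm(R-C))
y=np.radians((f(L-C)+f(R-C)%360-90)/2);print(np.degrees(y));print('centre from legs',C+.062*np.array([np.cos(y)-np.sin(y),np.sin(y)+np.cos(y)]))
_,_,ct=load('top0');_,_,cs=load('scene0')
Tp=cp(80,215,7,(297,88));Sp=cp(335,140,8,(447,405));print('corner tri',tri([ray(c,*cp(215,30,3,(364,320)),True),ray(ct,*Tp)]))
for w,t in (((108,236),(193,352)),((180,237),(190,297)),((178,416),(347,280))): print('h',tri([ray(c,*cp(215,30,3,w),True),ray(ct,*cp(80,215,7,t))]))
```

```text
[array([0.4074, 0.3724]), array([0.43 , 0.375]), array([0.4371, 0.3174]), array([0.4141, 0.3152])] [0.4221 0.345 ]
[0.5081 0.355 ] [0.3913 0.4471] [0.4164 0.2384]
141.75973366096505 -128.1834797188309 -83.30977172515831 -82.9316009819476 0.14880935719556776 0.14841580117152867
141.7881269710671
centre from legs [0.4211 0.3447]
corner tri (array([0.5079, 0.3551, 0.0107]), [np.float64(2.691412518228116e-05), np.float64(2.691412518230325e-05)])
h (array([0.4077, 0.3724, 0.0659]), [np.float64(0.00028084781111077997), np.float64(0.00028084781111077585)])
h (array([0.4289, 0.3747, 0.0656]), [np.float64(0.0007363684403902967), np.float64(0.0007363684403904958)])
h (array([0.4355, 0.3176, 0.0628]), [np.float64(0.0013694562047760963), np.float64(0.001369456204776009)])
```

Emit:
move_arm --increments '[[[1,0.25,0.04,0,0,0,0],[1,0.49,0.08,0.2,0,0,0],[1,0.49,0.08,0.5,0,0,0],[1,0.49,0.08,0.8,0,0,0],[1,0.49,0.08,0.8,0,0,0]]]'

```text
time: 10.38
tool_pos: [0.4208, 0.3406, 0.2808]
ee_rot: [-3.127, 0.008, 1.687]
wrist_force: [-0.8, -0.2, -0.8]
width: 0.0938
```

Run:
```python
from h import *
to([.4215,.345,.22],96.8)
```

```text
t 10.3833 pos [0.4208 0.3406 0.2808] rpy [-179.18    0.46   96.66] F [-0.8 -0.2 -0.8] w 0.0938
shift [0.047 0.021 0.607] turn [-0.009  0.005 -0.002]
```

Emit:
move_arm --increments '[[[1,0.01,0,0.25,0,0,0],[1,0.01,0,0.5,0,0,0],[1,0.01,0,0.63,0,0,0],[1,0.01,0,0.63,0,0,0],[1,0.01,0,0.63,0,0,0]]]'

```text
time: 10.8
tool_pos: [0.4228, 0.343, 0.2263]
ee_rot: [-3.14, 0.001, 1.687]
wrist_force: [-1.0, 0.7, 0.2]
width: 0.0938
```

Run:
```python
from h import *
to([.4215,.345,.22],96.8)
snap('wrist','w7')
```

```text
t 10.8 pos [0.4228 0.343  0.2263] rpy [-1.7993e+02  6.0000e-02  9.6640e+01] F [-1.   0.7  0.2] w 0.0938
shift [ 0.022 -0.011  0.063] turn [-0.001  0.001 -0.002]
```

View pics/w7.png

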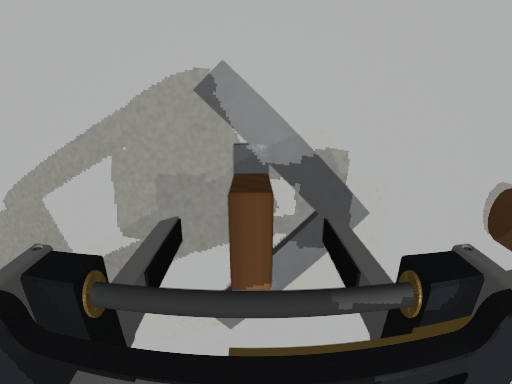

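Emit:
move_arm --increments '[[[1,0.02,-0.005,0.06,0,0,0],[1,0.02,-0.005,0.06,0,0,0],[0,0.02,-0.005,0.06,0,0,0],[0,0.02,-0.005,0.06,0,0,0],[0,0.02,-0.005,0.06,0,0,0],[0,0.02,-0.005,0.06,0,0,0],[0,0.02,-0.005,0.06,0,0,0],[0,0.02,-0.005,0.06,0,0,0]]]'

```text
time: 11.52
tool_pos: [0.4219, 0.3458, 0.2203]
ee_rot: [3.141, 0.0, 1.688]
wrist_force: [1.2, -1.3, 0.3]
width: 0.0574
```

Emit:
move_arm --increments '[[[0,0,0,0,0,0,0],[0,0,0,0,0,0,0],[0,0,0,0,0,0,0]]]'

```text
time: 11.77
tool_pos: [0.4219, 0.3458, 0.2202]
ee_rot: [-3.142, 0.0, 1.688]
wrist_force: [-0.1, 0.6, 0.4]
width: 0.0371
```

Run:
```python
from h import *
to([.4215,.345,.22],96.8)
snap('wrist','w8'); snap('top','t8')
crop('w8',180,40,390,340,2,'w8c')
```

```text
t 11.7667 pos [0.4219 0.3458 0.2202] rpy [-1.800e+02  1.000e-02  9.672e+01] F [-0.1  0.6  0.4] w 0.0371
shift [-0.007 -0.005  0.002] turn [-0.     0.    -0.001]
```

View pics/w8c.png

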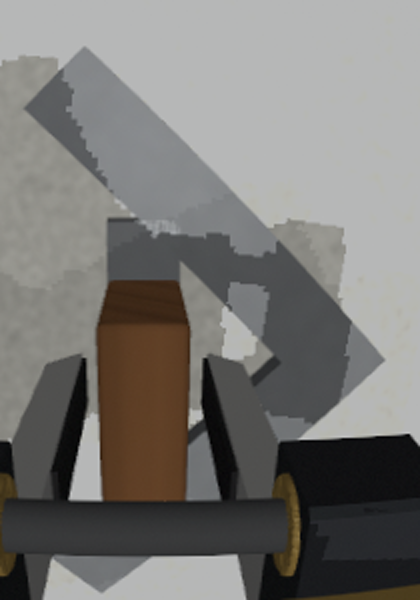

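Fingers still closing; wait.

Emit:
move_arm --increments '[[[0,0,0,0,0,0,0],[0,0,0,0,0,0,0],[0,0,0,0,0,0,0],[0,0,0,0,0,0,0],[0,0,0,0,0,0,0]]]'

```text
time: 12.28
tool_pos: [0.4218, 0.3458, 0.2202]
ee_rot: [-3.141, 0.0, 1.688]
wrist_force: [-0.3, 0.8, 0.4]
width: 0.024
```

Run:
```python
from h import *
to([.4215,.345,.22],96.8)
```

```text
t 12.2833 pos [0.4218 0.3458 0.2202] rpy [-1.7999e+02  1.0000e-02  9.6720e+01] F [-0.3  0.8  0.4] w 0.024
shift [-0.008 -0.004  0.002] turn [-0.     0.    -0.001]
```

Emit:
move_arm --increments '[[[0,0,0,-0.1,0,0,0],[0,0,0,-0.3,0,0,0],[0,0,0,-0.6,0,0,0],[0,0,0,-0.9,0,0,0],[0,0,0,-1,0,0,0],[0,0,0,-1,0,0,0]]]'

```text
time: 12.78
tool_pos: [0.4225, 0.3462, 0.3239]
ee_rot: [3.135, -0.003, 1.688]
wrist_force: [1.1, 0.4, -4.5]
width: 0.0241
```

Run:
```python
from h import *
to([.538,.033,.325],89.2)
snap('wrist','w9')
```

```text
t 12.7833 pos [0.4225 0.3462 0.3239] rpy [179.63  -0.18  96.72] F [ 1.1  0.4 -4.5] w 0.0241
shift [-3.245  0.781 -0.016] turn [ 0.004 -0.002  0.084]
```

View pics/w9.png

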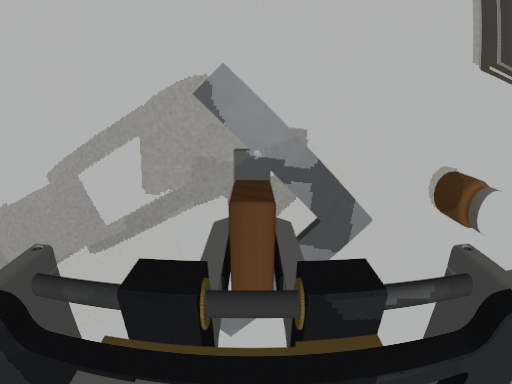

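Emit:
move_arm --increments '[[[0,-0.15,0.03,0,0,0,0],[0,-0.35,0.08,0,0,0,0],[0,-0.6,0.14,0,0,0,0],[0,-0.85,0.2,0,0,0,0]]]'

```text
time: 13.17
tool_pos: [0.451, 0.2628, 0.3166]
ee_rot: [-3.136, 0.002, 1.689]
wrist_force: [0.0, -0.4, -4.7]
width: 0.024
```

Emit:
move_arm --increments '[[[0,-0.25,0.06,0,0,0,0],[0,-0.5,0.12,0,0,0,0],[0,-0.75,0.18,0,0,0,0],[0,-1,0.24,0,0,0,0]]]'

```text
time: 13.5
tool_pos: [0.4866, 0.1658, 0.3166]
ee_rot: [-3.135, 0.001, 1.688]
wrist_force: [-0.0, 0.3, -4.2]
width: 0.024
```

Emit:
move_arm --increments '[[[0,-0.25,0.06,0,0,0,0.03],[0,-0.5,0.12,0,0,0,0.06],[0,-0.7,0.17,0,0,0,0.084],[0,-0.85,0.21,0,0,0,0.084],[0,-0.95,0.23,0,0,0,0.084],[0,-0.95,0.23,0,0,0,0.084]]]'

```text
time: 14.0
tool_pos: [0.5211, 0.0739, 0.3175]
ee_rot: [-3.137, 0.001, 1.554]
wrist_force: [-0.2, 0.6, -4.6]
width: 0.0238
```

Run:
```python
from h import *
to([.538,.033,.325],89.2)
snap('wrist','w10')
```

```text
t 14.0 pos [0.5211 0.0739 0.3175] rpy [-1.7973e+02  7.0000e-02  8.9010e+01] F [-0.2  0.6 -4.6] w 0.0238
shift [-0.406  0.176 -0.076] turn [-0.003  0.001 -0.002]
```

View pics/w10.png

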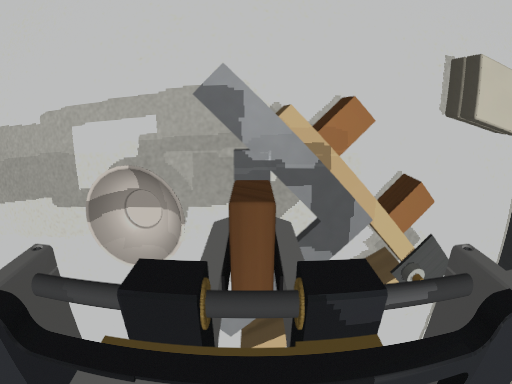

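Emit:
move_arm --increments '[[[0,-0.15,0.06,0,0,0,0],[0,-0.3,0.12,0,0,0,0],[0,-0.41,0.17,0,0,0,0],[0,-0.41,0.17,0,0,0,0],[0,-0.41,0.17,0,0,0,0]]]'

```text
time: 14.47
tool_pos: [0.5374, 0.0347, 0.3197]
ee_rot: [-3.14, -0.001, 1.556]
wrist_force: [0.2, 1.7, -4.9]
width: 0.024
```

Run:
```python
from h import *
to([.538,.033,.2202],89.2)
snap('wrist','w11'); snap('top','t11'); snap('scene','s11')
crop('t11',170,120,330,250,5,'t11c')
```

```text
t 14.4667 pos [0.5374 0.0347 0.3197] rpy [-1.7992e+02 -6.0000e-02  8.9150e+01] F [ 0.2  1.7 -4.9] w 0.024
shift [-0.018  0.007  0.995] turn [-0.001 -0.001 -0.001]
```

View pics/w11.png

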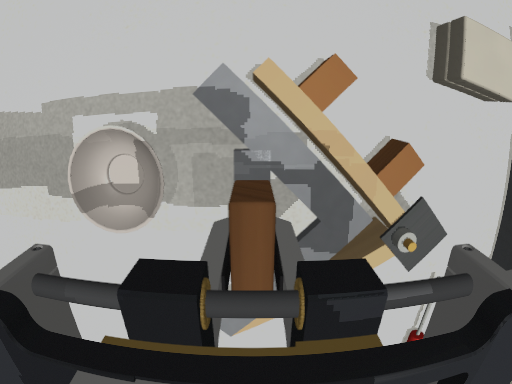

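View pics/s11.png

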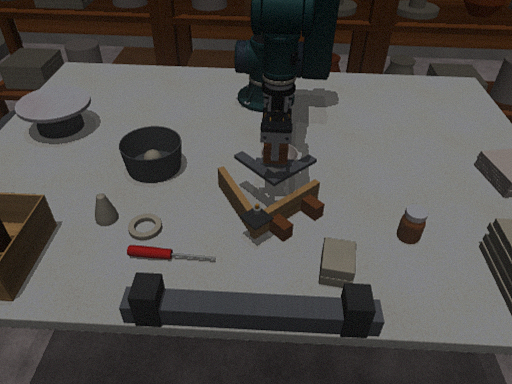

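Run:
```python
from h import *
crop('w11',180,50,400,240,3.5,'w11c')
```

```text
(no output)
```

View pics/w11c.png

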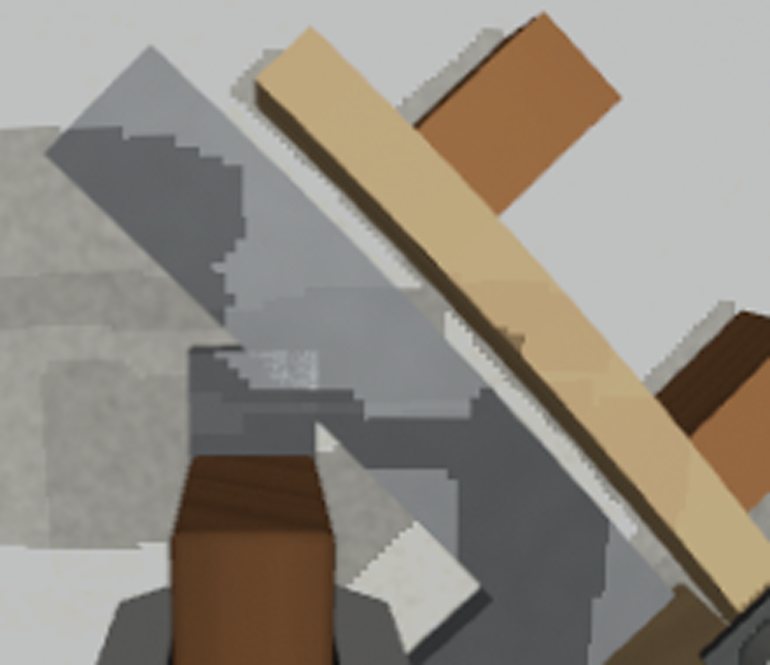

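Run:
```python
from h import *
_,d,c=load('w11')
Q=lambda p,z:onz(c,*cp(180,50,3.5,p),z,True)[:2]
a,b=Q((150,45),.11),Q((675,590),.11)
f=lambda v:np.degrees(np.arctan2(v[1],v[0]))
print(a,b,f(a-b),np.linalg.norm(a-b))
t0,t1=Q((257,80),.06),Q((725,610),.06); b0,b1=Q((255,105),0),Q((560,430),0)
print(t0,t1,f(t0-t1),b0,b1,f(b0-b1))
```

```text
[0.52007209 0.14297181] [0.62371041 0.0380225 ] 134.6398976881637 0.14749664482908864
[0.53928055 0.1425053 ] [0.66197964 0.0123006 ] 133.3000898320337 [0.5388125  0.14307057] [0.62966037 0.04819248] 133.75688800558092
```

Emit:
move_arm --increments '[[[0,-0.01,0,0.15,0,0,0],[0,-0.01,0,0.4,0,0,0],[0,-0.01,0,0.65,0,0,0],[0,-0.01,0,0.8,0,0,0],[0,-0.01,0,0.85,0,0,0],[0,-0.01,0,0.85,0,0,0]]]'

```text
time: 15.12
tool_pos: [0.5367, 0.0339, 0.2335]
ee_rot: [-3.138, -0.0, 1.557]
wrist_force: [0.1, 0.1, -3.5]
width: 0.0241
```

Run:
```python
from h import *
to([.538,.033,.2202],89.2)
```

```text
t 15.1167 pos [0.5367 0.0339 0.2335] rpy [-1.7977e+02 -2.0000e-02  8.9210e+01] F [ 0.1  0.1 -3.5] w 0.0241
shift [-0.009  0.013  0.133] turn [-0.003 -0.     0.   ]
```

Emit:
move_arm --increments '[[[0,0,0,0.05,0,0,0],[0,0,0,0.09,0,0,0],[0,0,0,0.12,0,0,0],[0,0,0,0.13,0,0,0],[0,0,0,0.13,0,0,0],[0,0,0,0.13,0,0,0]]]'

```text
time: 15.62
tool_pos: [0.5377, 0.0333, 0.2226]
ee_rot: [3.141, 0.0, 1.556]
wrist_force: [-0.7, -0.2, -3.7]
width: 0.0245
```

Run:
```python
from h import *
to([.538,.033,.2202],89.2)
snap('wrist','w12'); snap('scene','s12');snap('top','t12')
crop('s12',200,130,340,245,5,'s12c')
```

```text
t 15.6167 pos [0.5377 0.0333 0.2226] rpy [179.96   0.    89.15] F [-0.7 -0.2 -3.7] w 0.0245
shift [-0.003  0.003  0.024] turn [ 0.     0.    -0.001]
```

View pics/w12.png

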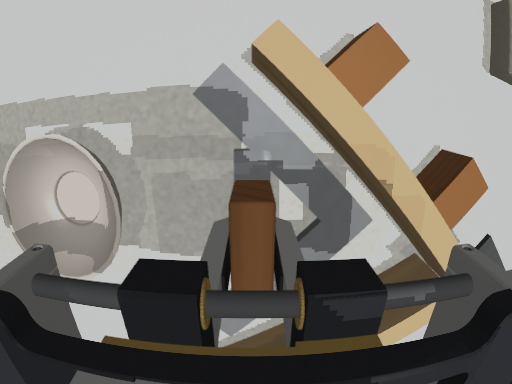

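View pics/s12c.png

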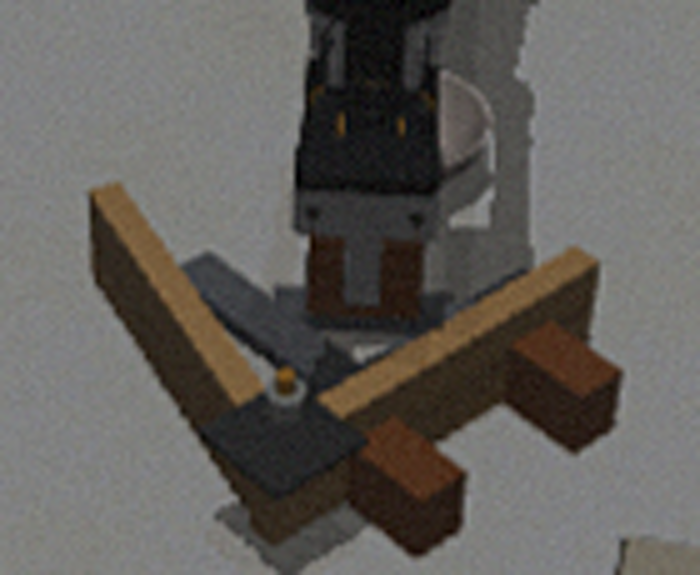

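Emit:
move_arm --increments '[[[0,0,0,0.01,0,0,0],[0,0,0,0.02,0,0,0],[0,0,0,0.025,0,0,0],[0,0,0,0.03,0,0,0],[0,0,0,0.03,0,0,0],[0,0,0,0.03,0,0,0]]]'

```text
time: 16.27
tool_pos: [0.5377, 0.0333, 0.2202]
ee_rot: [3.141, 0.0, 1.556]
wrist_force: [-2.1, -0.1, 4.2]
width: 0.0238
```

Emit:
move_arm --increments '[[[0,0.02,0.02,-0.007,0,0,0],[0,0.04,0.04,-0.007,0,0,0],[0,0.055,0.055,-0.007,0,0,0],[0,0.055,0.055,-0.007,0,0,0],[0,0.055,0.055,-0.007,0,0,0]]]'

```text
time: 16.68
tool_pos: [0.5435, 0.0388, 0.2202]
ee_rot: [3.14, 0.0, 1.556]
wrist_force: [-0.2, -0.9, 1.9]
width: 0.0238
```

Run:
```python
from h import *
to([.59,.0,.2202],89.2)
snap('wrist','w13')
```

```text
t 16.6833 pos [0.5435 0.0388 0.2202] rpy [179.94   0.    89.17] F [-0.2 -0.9  1.9] w 0.0238
shift [-0.382  0.47   0.   ] turn [ 0.001  0.    -0.   ]
```

View pics/w13.png

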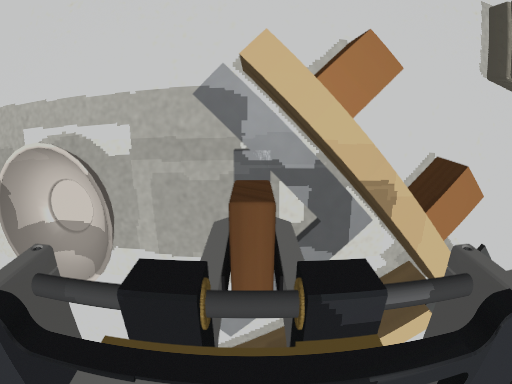

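Emit:
move_arm --increments '[[[0,-0.04,0.04,0,0,0,0],[0,-0.09,0.09,0,0,0,0],[0,-0.14,0.14,0,0,0,0],[0,-0.19,0.19,0,0,0,0],[0,-0.24,0.24,0,0,0,0],[0,-0.29,0.29,0,0,0,0],[0,-0.34,0.34,0,0,0,0],[0,-0.34,0.34,0,0,0,0]]]'

```text
time: 17.4
tool_pos: [0.5775, 0.0033, 0.2202]
ee_rot: [3.141, -0.0, 1.555]
wrist_force: [-1.2, 2.2, 4.3]
width: 0.0239
```

Run:
```python
from h import *
to([.59,.0,.2202],89.2)
snap('wrist','w14');snap('scene','s14')
crop('s14',200,130,340,245,5,'s14c')
```

```text
t 17.4 pos [0.5775 0.0033 0.2202] rpy [ 1.7997e+02 -2.0000e-02  8.9070e+01] F [-1.2  2.2  4.3] w 0.0239
shift [-0.031  0.126  0.   ] turn [ 0.    -0.    -0.001]
```

View pics/w14.png

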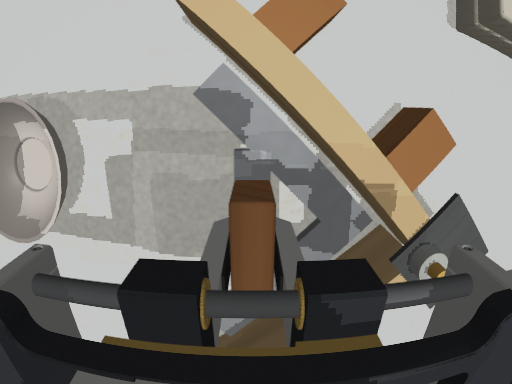

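View pics/s14c.png

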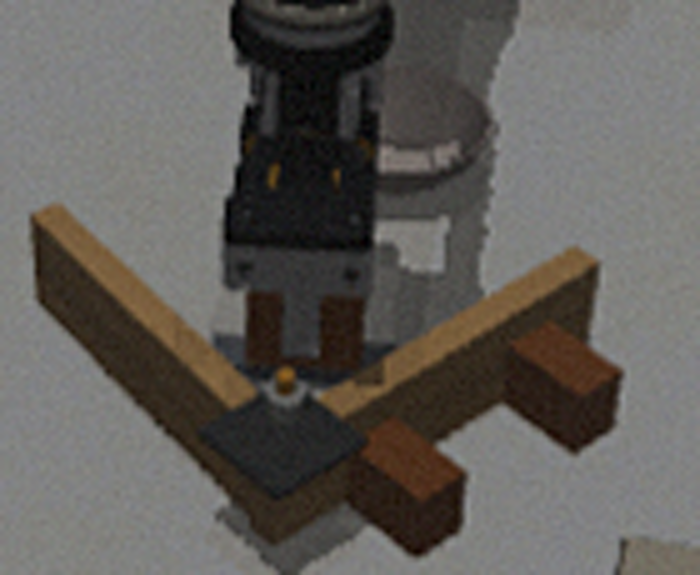

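Emit:
move_arm --increments '[[[0,-0.02,0.03,0,0,0,0],[0,-0.03,0.06,0,0,0,0],[0,-0.042,0.09,0,0,0,0],[0,-0.042,0.098,0,0,0,0],[0,-0.042,0.098,0,0,0,0],[0,-0.042,0.098,0,0,0,0]]]'

```text
time: 18.0
tool_pos: [0.5856, 0.0, 0.2203]
ee_rot: [-3.139, -0.001, 1.556]
wrist_force: [-8.2, 2.4, 8.0]
width: 0.0238
```

Run:
```python
from h import *
to([.59,.0,.2202],89.2)
snap('wrist','w15')
crop('w15',150,0,460,330,1.8,'w15c')
```

```text
t 18.0 pos [0.5856 0.     0.2203] rpy [-1.7983e+02 -4.0000e-02  8.9140e+01] F [-8.2  2.4  8. ] w 0.0238
shift [0.    0.044 0.   ] turn [-0.002 -0.    -0.001]
```

View pics/w15c.png

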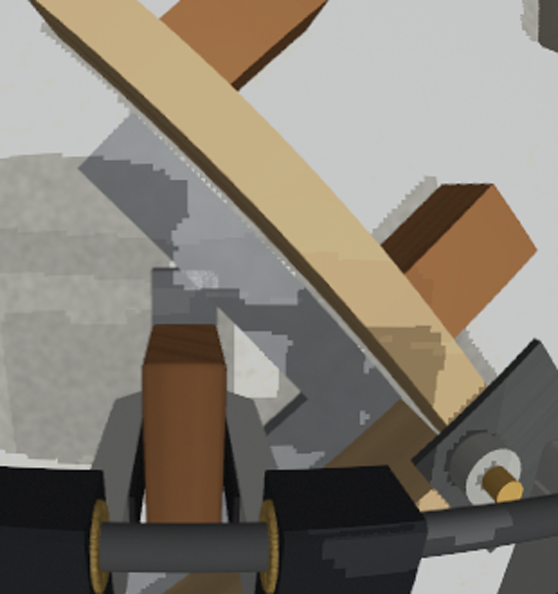

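Emit:
move_arm --increments '[[[0,-0.003,0.012,-0.003,0,0,0],[0,-0.005,0.025,-0.004,0,0,0],[0,-0.007,0.035,-0.004,0,0,0],[0,-0.007,0.035,-0.004,0,0,0],[0,-0.007,0.035,-0.004,0,0,0]]]'

```text
time: 18.47
tool_pos: [0.5888, -0.0007, 0.2204]
ee_rot: [-3.137, -0.001, 1.556]
wrist_force: [-7.6, 3.3, 7.9]
width: 0.0239
```

Run:
```python
from h import *
to([.59,.0,.2202],89.2)
snap('wrist','w16')
crop('w16',150,0,460,330,1.8,'w16c')
```

```text
t 18.4667 pos [ 0.5888 -0.0007  0.2204] rpy [-1.7976e+02 -3.0000e-02  8.9140e+01] F [-7.6  3.3  7.9] w 0.0239
shift [0.007 0.012 0.002] turn [-0.003 -0.    -0.001]
```

View pics/w16c.png

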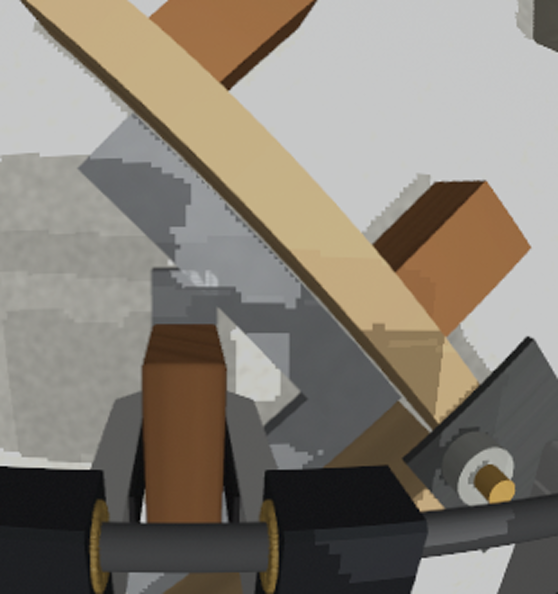

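Emit:
move_arm --increments '[[[0,-0.004,0.012,-0.003,0,0,0],[0,-0.008,0.025,-0.004,0,0,0],[0,-0.011,0.033,-0.004,0,0,0],[0,-0.011,0.033,-0.004,0,0,0],[0,-0.011,0.033,-0.004,0,0,0]]]'

```text
time: 18.93
tool_pos: [0.5917, -0.0017, 0.2205]
ee_rot: [-3.136, -0.001, 1.556]
wrist_force: [-10.1, 2.3, 7.2]
width: 0.024
```

Run:
```python
from h import *
to([.59,.0,.2202],89.2)
snap('wrist','w17');snap('top','t17');snap('scene','s17')
crop('w17',270,120,410,260,5,'w17c');crop('s17',200,130,340,245,5,'s17c')
```

```text
t 18.9333 pos [ 0.5917 -0.0017  0.2205] rpy [-1.7967e+02 -6.0000e-02  8.9150e+01] F [-10.1   2.3   7.2] w 0.024
shift [ 0.017 -0.017  0.003] turn [-0.004 -0.001 -0.001]
```

View pics/w17c.png

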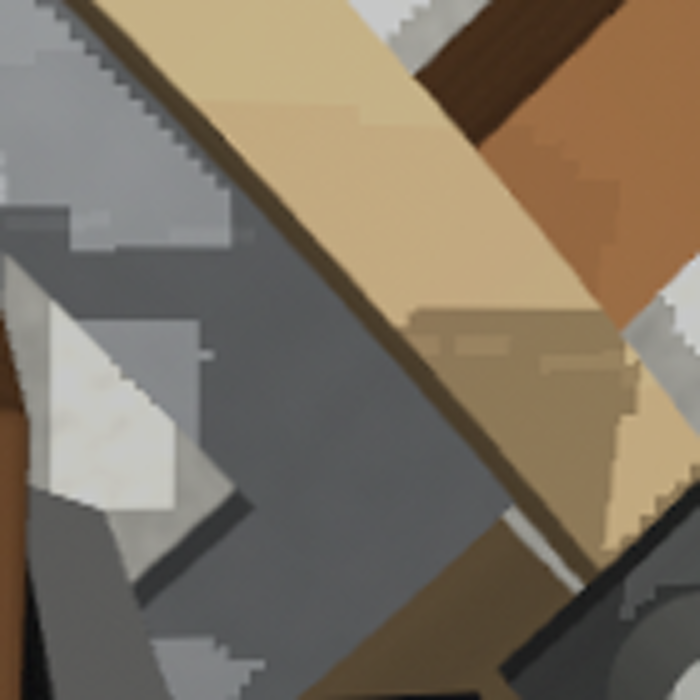

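View pics/w17.png

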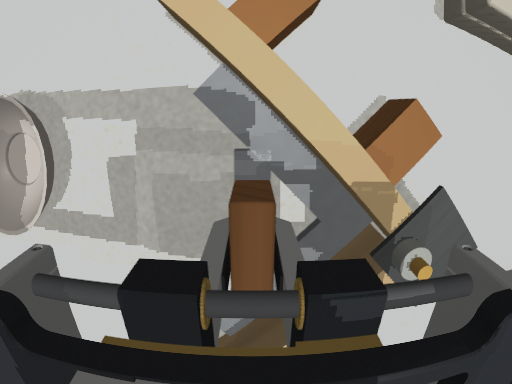

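Run:
```python
from h import *
_,d,c=load('w17')
Q=lambda p,z:onz(c,*cp(270,120,5,p),z,True)[:2]
C=np.array([.678,-.0005]);y=np.radians(134.1);u=np.array([np.cos(y),np.sin(y)]);v=np.array([-u[1],u[0]])
loc=lambda q:np.round(np.array([(q-C)@u,(q-C)@v])*1e3,1)
print('apex',loc(Q((510,508),.01)),'strip end',loc(Q((578,590),0)),'strip left',loc(Q((503,518),0)), 'fixed bottom pts',loc(Q((250,225),.01)),loc(Q((75,15),.06)),loc(Q((590,565),.06)))
print('tcp',loc(np.array([.5917,-.0017])))
# swing board angle from top
crop('t17',180,130,310,230,6,'t17c')
```

```text
apex [0.3 1.3] strip end [-25.7   1. ] strip left [-6.1  2.7] fixed bottom pts [58.6  2.4] [99.4  2.5] [17.5  0.6]
tcp [59.2 62.8]
```

View pics/t17c.png

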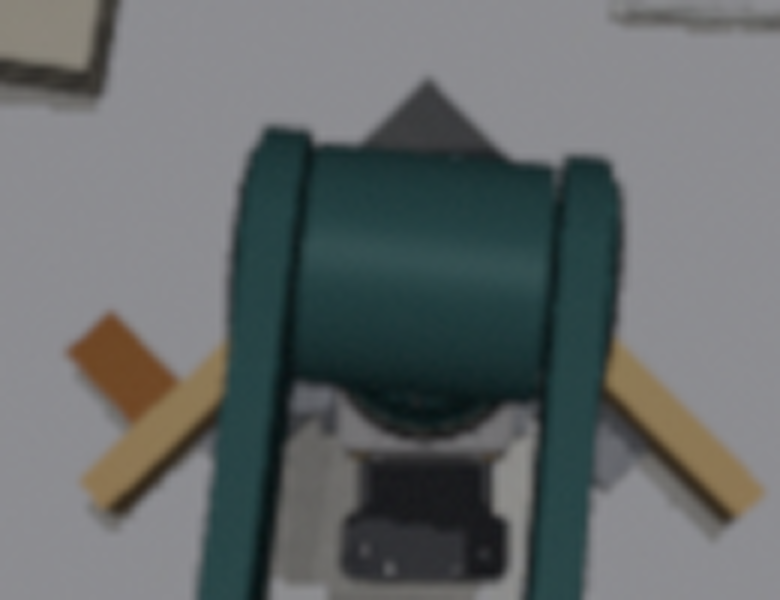

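View pics/s17c.png

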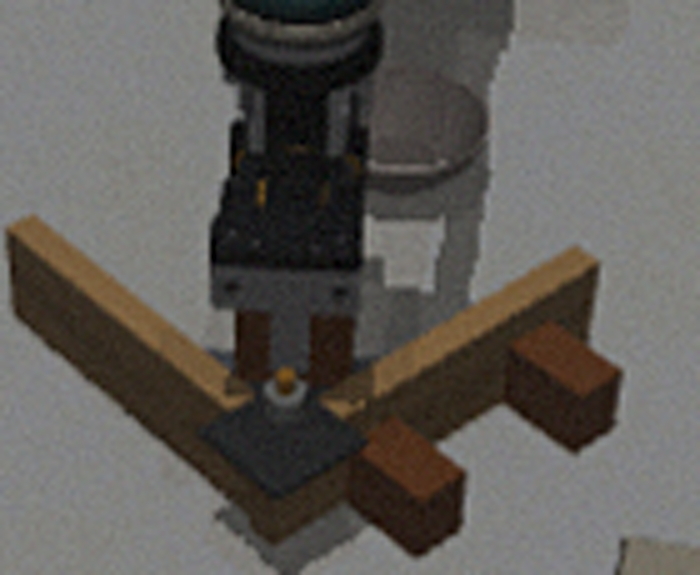

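Emit:
move_arm --increments '[[[0,0,0.008,-0.004,0,0,0],[0,0,0.015,-0.005,0,0,0],[0,0,0.02,-0.005,0,0,0],[0,0,0.02,-0.005,0,0,0],[0,0,0.02,-0.005,0,0,0]]]'

```text
time: 19.5
tool_pos: [0.5926, -0.0017, 0.2208]
ee_rot: [-3.131, -0.001, 1.556]
wrist_force: [-14.0, 2.0, 10.0]
width: 0.0239
```

Run:
```python
from h import *
o=robot.get_obs();y=np.radians(134.2);u=np.array([np.cos(y),np.sin(y)]);v=np.array([-u[1],u[0]])
print(o['wrist_force'][:2]@u,o['wrist_force'][:2]@v,o['wrist_torque'])
to([.59,.0,.2202],89.2)
```

```text
11.195190378409835 8.641914758659196 [ 0.5481111   1.80264218 -0.11976811]
t 19.5 pos [ 0.5926 -0.0017  0.2208] rpy [-1.7942e+02 -5.0000e-02  8.9160e+01] F [-14.   2.  10.] w 0.0239
shift [ 0.017 -0.026  0.006] turn [-0.006 -0.001 -0.   ]
```

Emit:
move_arm --increments '[[[0,0,0.01,0,-0.003,0,0],[0,0,0.02,0,-0.006,0,0],[0,0,0.025,0,-0.006,0,0],[0,0,0.025,0,-0.006,0,0],[0,0,0.025,0,-0.006,0,0]]]'

```text
time: 19.92
tool_pos: [0.5928, -0.0017, 0.2206]
ee_rot: [-3.131, -0.001, 1.557]
wrist_force: [-25.8, 2.4, 17.7]
width: 0.0242
```

```bash
cat >> h.py <<'E'
def st():
    o=robot.get_obs();y=np.radians(134.2);u=np.array([np.cos(y),np.sin(y)]);v=np.array([-u[1],u[0]])
    print('Fx,Fy local',o['wrist_force'][:2]@u,o['wrist_force'][:2]@v,o['wrist_torque']); to([.59,.0,.2202],89.2)
E
python3 - <<'E'
from h import *
st()
snap('wrist','w18');crop('w18',160,60,420,300,3,'w18c')
E
```

```text
Fx,Fy local 19.703424621366686 16.833904674516564 [ 0.45291306  3.72085541 -0.14310386]
t 19.9167 pos [ 0.5928 -0.0017  0.2206] rpy [-1.7938e+02 -3.0000e-02  8.9190e+01] F [-25.8   2.4  17.7] w 0.0242
shift [ 0.017 -0.028  0.005] turn [-0.007 -0.    -0.   ]
```

View pics/w18c.png

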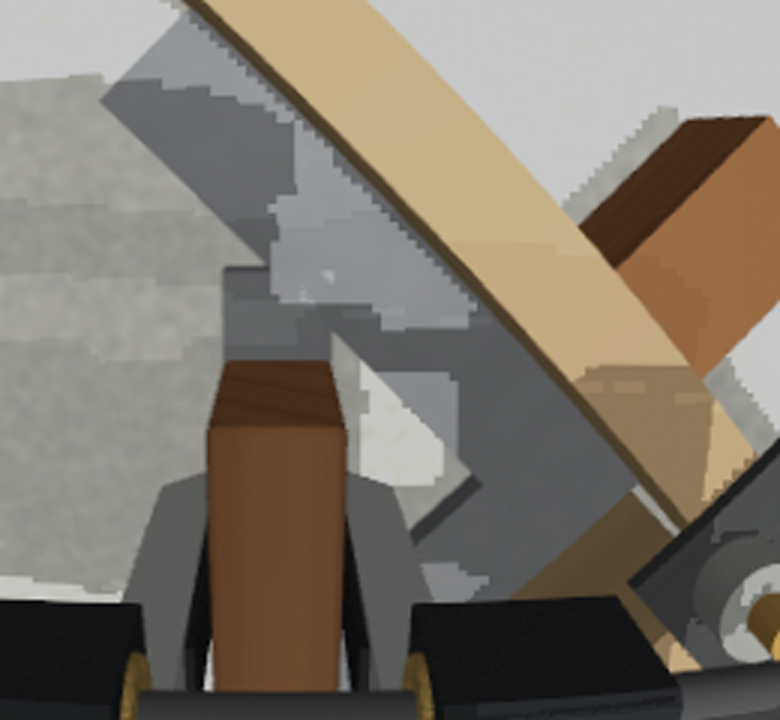

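Emit:
move_arm --increments '[[[0,0,-0.004,0,-0.003,0,0],[0,0,-0.008,0,-0.006,0,0],[0,0,-0.012,0,-0.008,0,0],[0,0,-0.012,0,-0.008,0,0],[0,0,-0.012,0,-0.008,0,0]]]'

```text
time: 20.38
tool_pos: [0.5908, -0.0016, 0.2201]
ee_rot: [-3.14, -0.001, 1.557]
wrist_force: [-26.2, 2.4, 18.1]
width: 0.0238
```

Run:
```python
from h import *
st()
```

```text
Fx,Fy local 19.939570026980114 17.1286272919198 [ 0.26072424  4.41812993 -0.13088667]
t 20.3833 pos [ 0.5908 -0.0016  0.2201] rpy [-1.7992e+02 -3.0000e-02  8.9200e+01] F [-26.2   2.4  18.1] w 0.0238
shift [ 0.016 -0.009 -0.001] turn [-0.001 -0.    -0.   ]
```

Run:
```python
from h import *
snap('wrist','w20');snap('top','t20');snap('scene','s20')
st()
crop('t20',180,130,320,230,5.5,'t20c');crop('s20',195,140,335,245,5.5,'s20c');crop('w20',160,60,420,300,3,'w20c')
```

```text
Fx,Fy local 20.589159791065182 16.141856003215402 [ 0.29496291  4.43810435 -0.152571  ]
t 20.5333 pos [ 0.5909 -0.0016  0.2202] rpy [-1.7992e+02 -3.0000e-02  8.9200e+01] F [-25.9   3.5  17.4] w 0.0239
shift [ 0.016 -0.009 -0.   ] turn [-0.001 -0.    -0.   ]
```

View pics/t20c.png

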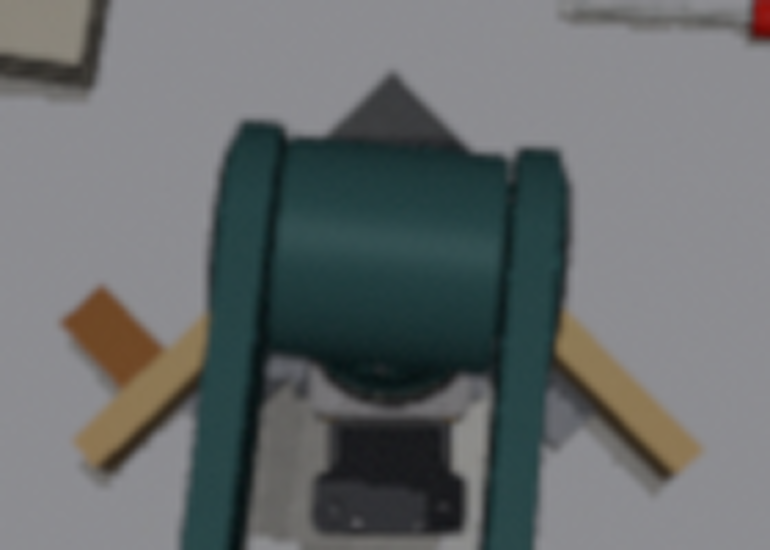

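View pics/s20c.png

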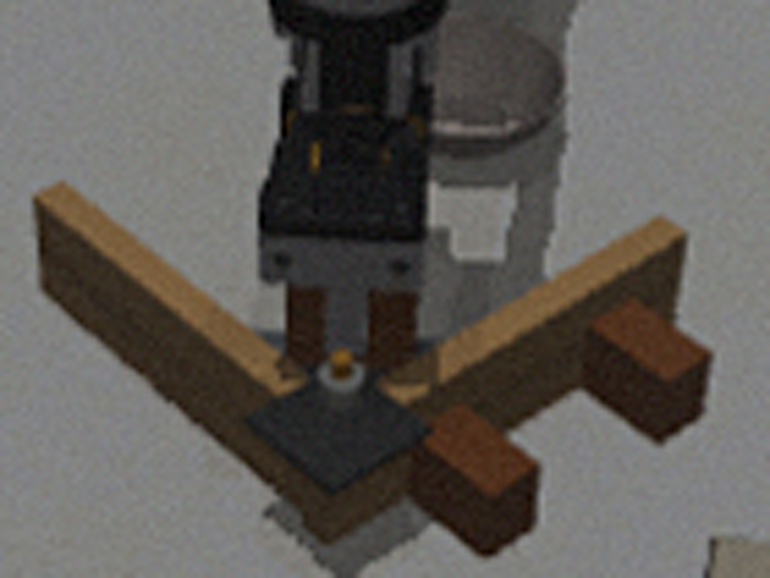

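View pics/w20c.png

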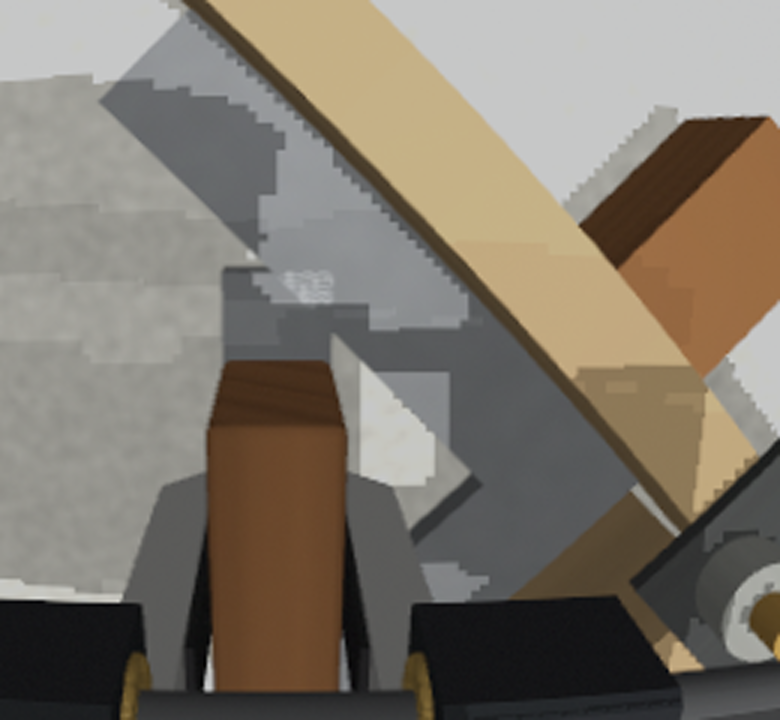

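View pics/s20.png

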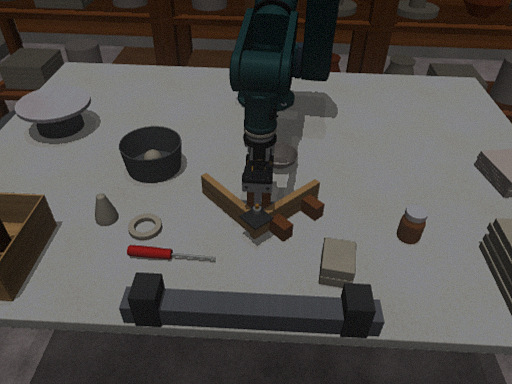

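Run:
```python
from h import *
_,_,ct=load('t20');_,_,cs=load('s20')
a=lambda p:cp(180,130,5.5,p);b=lambda p:cp(195,140,5.5,p)
f=lambda v:np.degrees(np.arctan2(v[1],v[0]))
SI,e=tri([ray(ct,*a((668,478))),ray(cs,*b((65,182)))]);SO,e2=tri([ray(ct,*a((705,452))),ray(cs,*b((35,197)))])
FI,e3=tri([ray(ct,*a((103,468))),ray(cs,*b((660,217)))])
print(SI,SO,FI,e,e2,e3)
C=np.array([.678,-.0002])
print('angle',f(SI[:2]-C)%360,f(FI[:2]-C),f(SI[:2]-C)%360-f(FI[:2]-C),np.linalg.norm(SI[:2]-C),np.linalg.norm(FI[:2]-C))
# edges only from top at z=.06
P=lambda p:onz(ct,*a(p),.06)[:2]
s=f(P((668,478))-P((555,345)))%360; s2=f(P((705,452))-P((568,315)))%360; g=f(P((103,468))-P((208,368))); g2=f(P((75,438))-P((207,315)))
print(s,s2,g,g2)
```

```text
[ 0.53337049 -0.13636524  0.05987413] [ 0.54569672 -0.15173179  0.0599956 ] [0.53891547 0.14216971 0.05854755] [np.float64(0.00090927054814197), np.float64(0.0009092705481419932)] [np.float64(0.001903512884821004), np.float64(0.0019035128848210081)] [np.float64(0.0036153980884152466), np.float64(0.0036153980884152345)]
angle 223.2734008993026 134.33126511598667 88.94213578331593 0.19864205852900546 0.19903176083420707
219.79789635071833 224.42098994168796 134.03345168373156 133.4968042885121
```

Emit:
move_arm --increments '[[[0,-0.009,0.002,0,0,0,0],[0,-0.018,0.004,0,0,0,0],[0,-0.018,0.004,0,0,0,0],[0,-0.018,0.004,0,0,0,0]]]'

```text
time: 20.87
tool_pos: [0.591, -0.0022, 0.2202]
ee_rot: [-3.139, -0.004, 1.557]
wrist_force: [-26.8, 6.8, 18.8]
width: 0.0241
```

Run:
```python
from h import *
st()
```

```text
Fx,Fy local 23.526030498344454 14.491634737832845 [ 0.89947848  4.51184131 -0.12687244]
t 20.8667 pos [ 0.591  -0.0022  0.2202] rpy [-179.87   -0.21   89.22] F [-26.8   6.8  18.8] w 0.0241
shift [ 0.022 -0.011 -0.   ] turn [-0.001 -0.002  0.   ]
```

Emit:
move_arm --increments '[[[0,-0.006,0.006,-0.005,0,-0.001,0],[0,-0.011,0.011,-0.01,0,-0.002,0],[0,-0.011,0.011,-0.01,0,-0.002,0],[0,-0.011,0.011,-0.01,0,-0.002,0]]]'

```text
time: 21.2
tool_pos: [0.5916, -0.0026, 0.2203]
ee_rot: [-3.137, -0.003, 1.558]
wrist_force: [-28.1, 8.3, 17.8]
width: 0.0238
```

Run:
```python
from h import *
st()
snap('wrist','w21');snap('top','t21');snap('scene','s21')
crop('t21',270,170,320,230,12,'t21c');crop('s21',195,160,260,230,9,'s21c');crop('w21',160,60,420,300,3,'w21c')
```

```text
Fx,Fy local 25.592132389823174 14.360571461972395 [1.51321529 4.56812724 0.1497731 ]
t 21.2 pos [ 0.5916 -0.0026  0.2203] rpy [-1.7973e+02 -1.5000e-01  8.9280e+01] F [-28.1   8.3  17.8] w 0.0238
shift [ 0.026 -0.016  0.001] turn [-0.003 -0.002  0.001]
```

View pics/t21c.png

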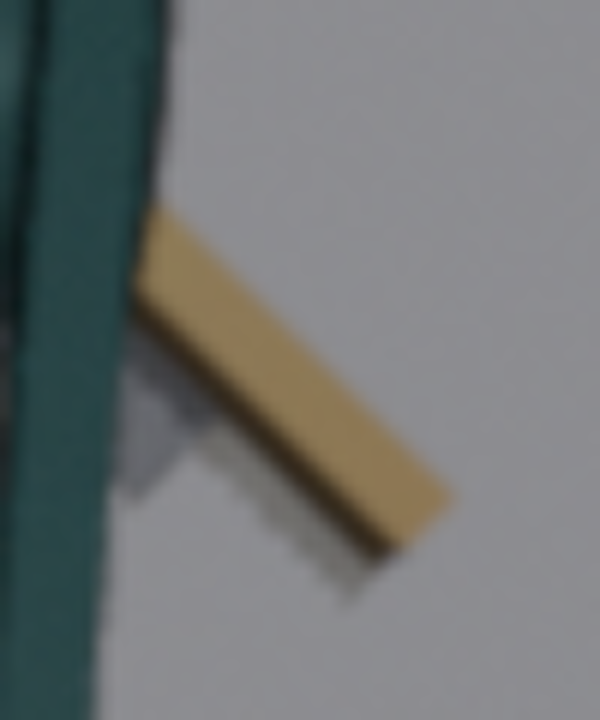

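View pics/s21c.png

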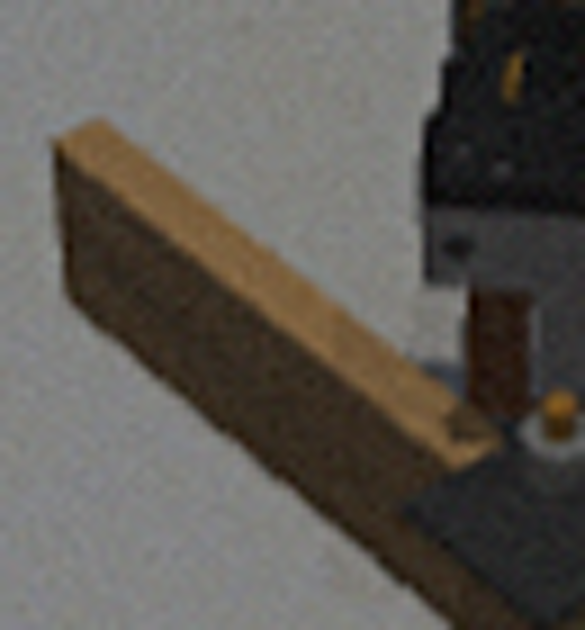

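View pics/w21.png

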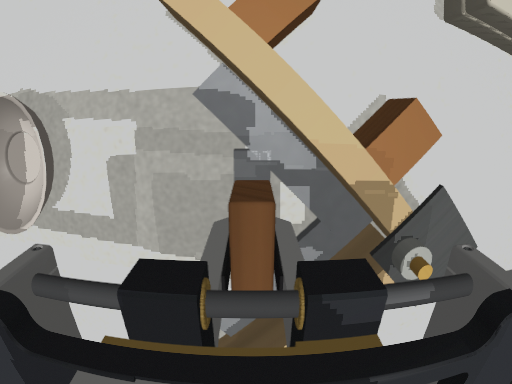

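Run:
```python
from h import *
_,_,ct=load('t21');_,_,cs=load('s21')
f=lambda v:np.degrees(np.arctan2(v[1],v[0]))
A=lambda p:onz(ct,*cp(270,170,12,p),.06)[:2];B=lambda p:onz(ct,*cp(180,130,6,p),.06)[:2]
print(f(A((455,498))-A((160,205)))%360,f(A((400,548))-A((140,285)))%360,'fix',f(B((80,482))-B((375,203))),f(B((107,512))-B((405,240))))
ti=A((400,548));C=np.array([.678,-.0002]);print(ti,f(ti-C)%360,np.linalg.norm(ti-C))
S=lambda p:onz(cs,*cp(195,160,9,p),.06)[:2]
ts=S((102,118));to_=S((55,143));print(ts,f(ts-C)%360,to_,f(S((55,143))-S((455,468)))%360,f(S((102,118))-S((490,440)))%360)
_,_,c0=load('scene0');S3=lambda p:onz(c0,*cp(205,150,6,p),.06)[:2]
print('fix scene',f(S3((655,175))-S3((355,358))),f(S3((688,198))-S3((385,385))))
# automatic line fit on wood color edge, top view, both boards
import cv2
def edge(img,pts0,pts1,c,z):
    pass
```

```text
224.61573893586805 224.15337016192268 fix 133.92553309366753 132.80394047833397
[ 0.53671743 -0.14038379] 224.77633031687853 0.19902828796582253
[ 0.53349673 -0.13862725] 223.76974430515207 [ 0.54607049 -0.15050763] 224.12785234296948 223.06801936202666
fix scene 134.6976269361392 134.44440357578503
```

Emit:
move_arm --increments '[[[0,0.003,-0.004,0,-0.003,0,0],[0,0.006,-0.004,0,-0.004,-0.002,0],[0,0.006,-0.004,0,-0.004,-0.002,0],[0,0.006,-0.004,0,-0.004,-0.002,0],[0,0.006,-0.004,0,-0.004,-0.002,0],[0,0.006,-0.004,0,-0.004,-0.002,0]]]'

```text
time: 21.85
tool_pos: [0.5907, -0.002, 0.2201]
ee_rot: [-3.141, 0.0, 1.558]
wrist_force: [-28.7, 7.9, 18.3]
width: 0.0238
```

Emit:
move_arm --increments '[[[0,0,0,0,0,0,0],[0,0,0,0,0,0,0],[0,0,0,0,0,0,0],[0,0,0,0,0,0,0],[0,0,0,0,0,0,0],[0,0,0,0,0,0,0]]]'

```text
time: 22.35
tool_pos: [0.5907, -0.002, 0.2201]
ee_rot: [-3.141, 0.0, 1.558]
wrist_force: [-28.6, 8.0, 18.3]
width: 0.0239
```

Run:
```python
from h import *
st()
snap('wrist','w22');crop('w22',270,120,410,260,5,'w22c')
```

```text
Fx,Fy local 25.652138103490486 14.912348176644256 [1.5498675  5.17156196 0.10553836]
t 22.35 pos [ 0.5907 -0.002   0.2201] rpy [-1.7997e+02  3.0000e-02  8.9270e+01] F [-28.6   8.   18.3] w 0.0239
shift [ 0.02  -0.008 -0.001] turn [-0.     0.     0.001]
```

View pics/w22c.png

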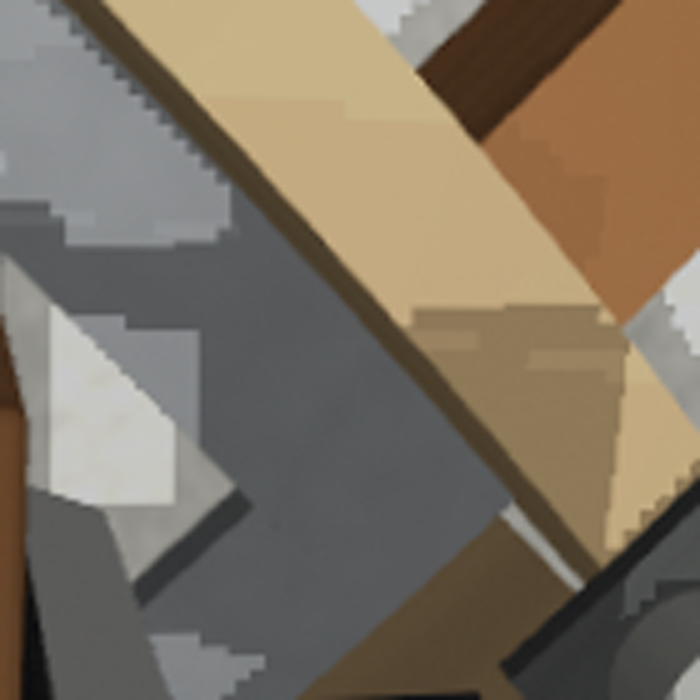

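Run:
```python
from h import *
robot.close_job(); st()
```

```text
the job is handed in; nothing more can be done
the job is handed in; nothing more can be done
```

The job is done and handed in, at about 22 s of the 64 s allowed.

**What I did**
- I picked the plaster model out of the corner and lowered it into the grey tub until the force reading showed it touching the floor. I let go there, and it stands upright in the middle.
- I gripped the square by its handle, carried it into the corner's mouth, set it flat on the bench and slid it home. It swung the sprung board open, and I handed in while still gripping and pressing.

**Last checks**
- **Grip:** the fingers are closed on the handle at 24 mm.
- **Square:** the tool stands level to within 0.1°, at the height where the square first lay flat on the bench.
- **Pressing force:** about 26 N towards the swinging board and 15 N towards the fixed board, steady over the last 0.5 s. The downward press on the bench was 18 N, more than it needed.
- **Contact:** the wrist picture shows no gap along either leg where it could be seen, and the square's outer corner sits at the pivot. The arm hid part of the leg along the swinging board.
- **Right angle:** the picture estimates did not fully agree, from about 89° to 90.5°. I can't measure it closer than about 1°, so I also relied on the square stopping hard in both directions.
- **Other things on the bench:** the scene picture from just before the last small pushes shows nothing else moved.

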